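Pile angle brackets head to tail on a curved-rail hand carriage and run it to the stop

TASK

One angle bracket already lies on the hand carriage: pile the three loose brackets on it, each lying flat and square on the plate of the one below, close beside that one's lip, and with its own lip up at the opposite end, so that the lips alternate from end to end and the pile stays level and balanced. Then slide the loaded carriage round its bent guide rods as far as the far stop with the pile still neat on it, let go, and leave the rack, bin, bottle and screwdriver where they are.

Things in the scene. Friction and masses are not known exactly. Their poses are not given: they have to be found in the camera images.
- bracket_base_mid (a point): Aluminium angle bracket, L-shaped from the side: plate 84 mm long (x) x 50 wide (y) x 12 thick; at its +x end a lip 12 mm thick over the full width rises 10 mm above the plate. About 140 g. This one lies plate-down on the carriage: the bottom of the pile. Point: middle of the 84 x 50 outline, 6 mm above the underside; x towards the lip, z up on the lip's side.
- bracket_base_lip (a point): Lip end of that bracket: 36 mm from its mid point along +x, 6 mm above the underside.
- bracket_a_mid (a point): Aluminium angle bracket, L-shaped from the side: plate 84 mm long (x) x 50 wide (y) x 12 thick; at its +x end a lip 12 mm thick over the full width rises 10 mm above the plate. About 140 g. One of three loose ones lying lip up on the bench. Point: middle of the 84 x 50 outline, 6 mm above the underside; x towards the lip, z up on the lip's side.
- bracket_a_lip (a point): Lip end of that bracket: 36 mm from its mid point along +x, 6 mm above the underside.
- bracket_b_mid (a point): Aluminium angle bracket, L-shaped from the side: plate 84 mm long (x) x 50 wide (y) x 12 thick; at its +x end a lip 12 mm thick over the full width rises 10 mm above the plate. About 140 g. One of three loose ones lying lip up on the bench. Point: middle of the 84 x 50 outline, 6 mm above the underside; x towards the lip, z up on the lip's side.
- bracket_b_lip (a point): Lip end of that bracket: 36 mm from its mid point along +x, 6 mm above the underside.
- bracket_c_mid (a point): Aluminium angle bracket, L-shaped from the side: plate 84 mm long (x) x 50 wide (y) x 12 thick; at its +x end a lip 12 mm thick over the full width rises 10 mm above the plate. About 140 g. One of three loose ones lying lip up on the bench. Point: middle of the 84 x 50 outline, 6 mm above the underside; x towards the lip, z up on the lip's side.
- bracket_c_lip (a point): Lip end of that bracket: 36 mm from its mid point along +x, 6 mm above the underside.
- carriage_top (a point): Centre of the loading place on the hand carriage, on its black rubber lining, 44 mm above the bench, 200 mm from bend_centre. Aluminium plate 140 mm (x) x 196 mm (y, from -64 to +132 mm from this point) whose bored bearing blocks run on two bent round rods. x points away from bend_centre, y backward (against the travel), z up.
- carriage_handle (a point): Middle of the grip bar of the upright bow handle at the carriage's back end: round bar 10 mm thick lying level along the carriage's x, 62 mm clear between its legs and 33 mm clear under it, its middle 80 mm above the bench. 114 mm along +y from carriage_top; axes as carriage_top; it turns with the carriage.
- bend_centre (a point): Fixed point on the bench at the centre of the bend of both guide rods (12 mm thick, bend radii 155 and 245 mm, on foot blocks 40 mm high): the upright axis round which the carriage travels.
- carriage (a joint): Travel of the carriage round the bend, rad: 0 at the loading end (where it starts), 1.2 at the far stop; it grows as the carriage goes clockwise seen from above, handle trailing. Light friction (under 2 N at the handle); stays where it is left.
- probe_rack_mid (a point): Bystander: blue rack 80 x 130 mm, 70 mm high, with five upright steel probes up to 165 mm high. Point in its middle, 35 mm up.
- screw_bin_mid (a point): Bystander: open blue bin of cap screws, 90 x 130 x 55 mm; its centre.
- screwdriver_grip (a point): Bystander: screwdriver lying on the bench; middle of its handle.
- cleaner_bottle_mid (a point): Bystander: upright white bottle, 56 mm across, 130 mm high; its centre.
Things that resemble listed ones, but are neither listed nor needed, are in the scene too. What is shaped like the part that bears bracket_b_mid but green or red is not meant.

How it is judged:
On the way, in this order (a step that is already met when the one before it is completed fails the run):
1. a first loose bracket lies flat on the bottom one, turned end for end, and is let go (((z of bracket_a_mid in the frame of bracket_base_mid between 0.009 and 0.015 m and x of bracket_a_lip in the frame of bracket_base_mid between -0.068 and -0.03 m and y of bracket_a_lip in the frame of bracket_base_mid between -0.012 and 0.012 m and angle between the x axis of bracket_a_mid and the x axis of bracket_base_mid, either way round below 0.15 rad and angle between bracket_a_mid's own z axis and vertical below 0.06 rad) or (z of bracket_b_mid in the frame of bracket_base_mid between 0.009 and 0.015 m and x of bracket_b_lip in the frame of bracket_base_mid between -0.068 and -0.03 m and y of bracket_b_lip in the frame of bracket_base_mid between -0.012 and 0.012 m and angle between the x axis of bracket_b_mid and the x axis of bracket_base_mid, either way round below 0.15 rad and angle between bracket_b_mid's own z axis and vertical below 0.06 rad) or (z of bracket_c_mid in the frame of bracket_base_mid between 0.009 and 0.015 m and x of bracket_c_lip in the frame of bracket_base_mid between -0.068 and -0.03 m and y of bracket_c_lip in the frame of bracket_base_mid between -0.012 and 0.012 m and angle between the x axis of bracket_c_mid and the x axis of bracket_base_mid, either way round below 0.15 rad and angle between bracket_c_mid's own z axis and vertical below 0.06 rad)) and contact force between the fingers and anything else below 0.3 N), for 0.2 s.
2. a second lies flat on that, turned back again, and is let go (((z of bracket_a_mid in the frame of bracket_base_mid between 0.021 and 0.027 m and x of bracket_a_lip in the frame of bracket_base_mid between 0.018 and 0.054 m and y of bracket_a_lip in the frame of bracket_base_mid between -0.012 and 0.012 m and angle between the x axis of bracket_a_mid and the x axis of bracket_base_mid, either way round below 0.15 rad and angle between bracket_a_mid's own z axis and vertical below 0.06 rad) or (z of bracket_b_mid in the frame of bracket_base_mid between 0.021 and 0.027 m and x of bracket_b_lip in the frame of bracket_base_mid between 0.018 and 0.054 m and y of bracket_b_lip in the frame of bracket_base_mid between -0.012 and 0.012 m and angle between the x axis of bracket_b_mid and the x axis of bracket_base_mid, either way round below 0.15 rad and angle between bracket_b_mid's own z axis and vertical below 0.06 rad) or (z of bracket_c_mid in the frame of bracket_base_mid between 0.021 and 0.027 m and x of bracket_c_lip in the frame of bracket_base_mid between 0.018 and 0.054 m and y of bracket_c_lip in the frame of bracket_base_mid between -0.012 and 0.012 m and angle between the x axis of bracket_c_mid and the x axis of bracket_base_mid, either way round below 0.15 rad and angle between bracket_c_mid's own z axis and vertical below 0.06 rad)) and contact force between the fingers and anything else below 0.3 N), for 0.2 s.
3. the third lies flat on that, turned end for end again, and is let go (((z of bracket_a_mid in the frame of bracket_base_mid between 0.033 and 0.039 m and x of bracket_a_lip in the frame of bracket_base_mid between -0.068 and -0.03 m and y of bracket_a_lip in the frame of bracket_base_mid between -0.012 and 0.012 m and angle between the x axis of bracket_a_mid and the x axis of bracket_base_mid, either way round below 0.15 rad and angle between bracket_a_mid's own z axis and vertical below 0.06 rad) or (z of bracket_b_mid in the frame of bracket_base_mid between 0.033 and 0.039 m and x of bracket_b_lip in the frame of bracket_base_mid between -0.068 and -0.03 m and y of bracket_b_lip in the frame of bracket_base_mid between -0.012 and 0.012 m and angle between the x axis of bracket_b_mid and the x axis of bracket_base_mid, either way round below 0.15 rad and angle between bracket_b_mid's own z axis and vertical below 0.06 rad) or (z of bracket_c_mid in the frame of bracket_base_mid between 0.033 and 0.039 m and x of bracket_c_lip in the frame of bracket_base_mid between -0.068 and -0.03 m and y of bracket_c_lip in the frame of bracket_base_mid between -0.012 and 0.012 m and angle between the x axis of bracket_c_mid and the x axis of bracket_base_mid, either way round below 0.15 rad and angle between bracket_c_mid's own z axis and vertical below 0.06 rad)) and contact force between the fingers and anything else below 0.3 N), for 0.2 s.
4. the carriage is at the far stop (value of joint carriage above 1.16 rad), for 0.2 s.
At the end, for the whole second after the job is handed in: At rest: bottom bracket flat on the lining within 40 mm of carriage_top; the others flat on it, any order, 1st and 3rd turned end for end with lips 30 to 68 mm from its middle, 2nd with lip over its own, square within 8 deg, sideways 12 mm; carriage at far stop (over 1.16 rad) (z of bracket_base_mid in the frame of carriage_top between 0.002 and 0.01 m and angle between each of bracket_base_mid, bracket_a_mid, bracket_b_mid, bracket_c_mid's own z axis and vertical below 0.06 rad and horizontal distance between bracket_base_mid and carriage_top below 0.04 m and ((z of bracket_a_mid in the frame of bracket_base_mid between 0.009 and 0.015 m and x of bracket_a_lip in the frame of bracket_base_mid between -0.068 and -0.03 m) or (z of bracket_a_mid in the frame of bracket_base_mid between 0.021 and 0.027 m and x of bracket_a_lip in the frame of bracket_base_mid between 0.018 and 0.054 m) or (z of bracket_a_mid in the frame of bracket_base_mid between 0.033 and 0.039 m and x of bracket_a_lip in the frame of bracket_base_mid between -0.068 and -0.03 m)) and y of bracket_a_lip in the frame of bracket_base_mid between -0.012 and 0.012 m and angle between the x axis of each of bracket_a_mid, bracket_b_mid, bracket_c_mid and the x axis of bracket_base_mid, either way round below 0.15 rad and ((z of bracket_b_mid in the frame of bracket_base_mid between 0.009 and 0.015 m and x of bracket_b_lip in the frame of bracket_base_mid between -0.068 and -0.03 m) or (z of bracket_b_mid in the frame of bracket_base_mid between 0.021 and 0.027 m and x of bracket_b_lip in the frame of bracket_base_mid between 0.018 and 0.054 m) or (z of bracket_b_mid in the frame of bracket_base_mid between 0.033 and 0.039 m and x of bracket_b_lip in the frame of bracket_base_mid between -0.068 and -0.03 m)) and y of bracket_b_lip in the frame of bracket_base_mid between -0.012 and 0.012 m and ((z of bracket_c_mid in the frame of bracket_base_mid between 0.009 and 0.015 m and x of bracket_c_lip in the frame of bracket_base_mid between -0.068 and -0.03 m) or (z of bracket_c_mid in the frame of bracket_base_mid between 0.021 and 0.027 m and x of bracket_c_lip in the frame of bracket_base_mid between 0.018 and 0.054 m) or (z of bracket_c_mid in the frame of bracket_base_mid between 0.033 and 0.039 m and x of bracket_c_lip in the frame of bracket_base_mid between -0.068 and -0.03 m)) and y of bracket_c_lip in the frame of bracket_base_mid between -0.012 and 0.012 m and value of joint carriage above 1.16 rad and velocity of joint carriage between -0.03 and 0.03 rad/s and linear speed of each of bracket_a, bracket_b, bracket_c, bracket_base below 0.01 m/s); the robot touches nothing.
It fails at once if the probe rack is shifted by more than 30 mm (distance of probe_rack_mid from where it was at the start of the episode above 0.03 m).
It fails at once if the screw bin is shifted by more than 30 mm (distance of screw_bin_mid from where it was at the start of the episode above 0.03 m).
It fails at once if the screwdriver is shifted by more than 30 mm (distance of screwdriver_grip from where it was at the start of the episode above 0.03 m).
It fails at once if the bottle is shifted by more than 30 mm (distance of cleaner_bottle_mid from where it was at the start of the episode above 0.03 m).
It also fails if it takes over 72 s, if anything falls off the work surface, if the arm or the gripper's body presses on something with over 40 N, if the wrist force passes 120 N, or if a joint passes its speed limit or range.

ROBOT

A 6-joint arm with a two-finger parallel gripper is mounted at the origin on the work surface. World frame = base frame: x ahead of the robot, y to its left, z up, the work surface at z = 0. Lengths are in m, angles in rad, forces in N, time in s.
With the tool pointing down it reaches from about 0.35 to 0.975 m from the base axis. Payload 7.1 kg.
Tool frame: the origin (TCP) lies midway between the tips of the shut fingers; the grasp point (between the pads) lies ctrl.pinch_z behind it (ctrl.pinch_z is the distance from the TCP to the grasp point, in m); z points along the fingers, y is the line along which they close (so a half turn about z gives the same grasp; the last joint's range is limited). The gripper opens to 88 mm and grips with 3 to 60 N. Pads are 20 mm wide; open, the fingers measure 115 mm over their backs; the gripper's body (75 mm by 178 mm) begins 61 mm behind the grasp point.
Start: joints at [1.275, 0.423, 1.63, -0, 1.089, -0.019], TCP at [0.171, 0.601, 0.223] pointing down, gripper open.
Joint ranges: [-3, 3], [-0.9, 2.11], [0.09, 2.58], [-1.31, 4.45], [0.11, 2.69], [-2.54, 2.54]. Speed limits (rad/s): [2.39, 2.39, 3.01, 3.14, 3.14, 3.14].

INTERFACE

Orientations are given as a unit quaternion [x, y, z, w].
In Python, from bench import ctrl, vision gives the robot as it stands.
- The arm moves only by the tool send_rows, never from a script. Its argument "rows" is a list of rows, each an object of numbers: "dx", "dy", "dz": the shift along the tool's x, y, z scaled (see below); "ax", "ay", "az": the turn, a rotation vector about the tool's x, y, z scaled (see below); "gripper": the closure, from -1 (fully open) to 1 (shut). A call has 1 to 10 rows; each row shifts and turns the commanded pose from where the row before left it, along the tool's axes as they then stand; what a row does not reach is not made up. The controller multiplies each number of a shift by 250 mm and each number of a turn by 45 degrees. A row lasts 1/12 s, in which the tool goes at most 41.7 mm and 7.16 degrees, less where a joint would pass 70% of its speed; a pose out of reach is approached as far as the arm can. A call with a number of a shift or a turn outside -1 to 1 is refused whole. A call with a gripper value outside its range is refused whole. The fingers move at their own pace and stop on an object; "squeeze" is the grip in N (left out, the last holds). Time passes only in rows, so rows that do not move let the fingers close. It gives the time, the measured TCP pose, the force, the opening and the grip force at its end, in the units of the state.
- ctrl.get_state(): the state, without advancing time (a new reading comes with each control period).
- vision.snapshot(name): name is "scene" or "side" or "wrist"; returns (picture, depth): 420x560x3 uint8, red, green, blue; 420x560 float32, m along the optical axis (not along the pixel's ray), 0 where there is no reading.
- vision.camera_info(name): a dict with "intrinsics" (3x3 intrinsics, pixels), "world_from_camera" (4x4, takes a point from camera to world coordinates); the wrist camera has in their place "hand_eye" (4x4, takes a point from camera to tool coordinates, whose origin is the TCP and whose axes are the flange's). Camera axes: x right, y down, z forward; pixel columns grow to the right and rows downward; lengths in m; the calibration is good to about 2 mm. A picture is of the moment at which its call begins: read the wrist's pose just before it. camera_info takes no time and is no camera call.
- ctrl.close_job(): hands the job in; it is judged then, once.
The state is a dict: "t": time; "joint_positions": joint angles; "dq": joint speeds; "effort": joint torques, N m; "tcp_pos": TCP position; "orientation": TCP orientation; "ft_force": force on the tool from outside, world axes, zero at the start; "wrist_torque": the same for the moment, N m; "gripper_width": finger opening in m; "grasp_force": force on a finger pad.
Only numpy, scipy, OpenCV 4.12 (cv2) and the standard library are available. Lean on these libraries where they do the work, as an engineer would, in place of code of your own. Each camera call takes 0.05 s, during which the arm holds its last target. There are 200 camera calls.

## Working session

There is one attempt and no reset: what is moved stays moved. The work goes in short steps, Python scripts to look and compute and a tool call to move; the robot and the scene stay as the last step left them, time stands still between calls to the robot, and variables do not carry over. Pictures are saved under pics/ and viewed, at most 10 in all, crops included, and the job is handed in when it is done.

Besides the shell and the picture viewer there is one more tool, called after "Emit:" by a JSON object that holds its "api" and its "payload", one argument or row to a line. send_rows: Moves the arm, as the interface text tells. Shifts and turns lie within -1 to 1; 1 stands for 250 mm of shift or 45 degrees of turn. Its arguments: {"type":"object","properties":{"rows":{"type":"array","items":{"type":"object","properties":{"dx":{"type":"number"},"dy":{"type":"number"},"dz":{"type":"number"},"ax":{"type":"number"},"ay":{"type":"number"},"az":{"type":"number"},"gripper":{"type":"number"}}}},"squeeze":{"type":"number"}},"required":["rows"]}

```bash
mkdir -p pics; python3 - <<'E'
from bench import ctrl, vision
import cv2,numpy as np
s=ctrl.get_state();print({k:np.round(v,3) for k,v in s.items()},ctrl.pinch_z)
for n in ["scene","side"]:
    p,d=vision.snapshot(n);cv2.imwrite(f"pics/{n}0.png",p[:,:,::-1]);np.savez(f"{n}0.npz",p=p,d=d)
    i=vision.camera_info(n);print(n,np.round(i["intrinsics"],1).tolist(),np.round(i["world_from_camera"],3).tolist())
print(np.round(vision.camera_info("wrist")["hand_eye"],3).tolist())
E
```

```text
{'t': np.float64(0.0), 'joint_positions': array([ 1.275,  0.424,  1.631, -0.   ,  1.089, -0.019]), 'dq': array([-0.001, -0.001,  0.001,  0.   , -0.   , -0.   ]), 'effort': array([ 1.0000e-03, -5.4461e+01, -2.7368e+01,  6.5000e-02,  2.3000e-02,
       -0.0000e+00]), 'tcp_pos': array([0.171, 0.601, 0.222]), 'orientation': array([ 0.138,  0.99 , -0.001, -0.   ]), 'ft_force': array([0.724, 0.239, 0.679]), 'wrist_torque': array([ 0.042, -0.029, -0.007]), 'grasp_force': np.float64(0.0), 'gripper_width': np.float64(0.088)} 0.0187
scene [[391.7, 0.0, 280.6], [0.0, 391.7, 209.2], [0.0, 0.0, 1.0]] [[0.129, 0.583, -0.802, 1.416], [0.992, -0.088, 0.096, -0.055], [-0.014, -0.808, -0.589, 0.747], [0.0, 0.0, 0.0, 1.0]]
side [[487.4, 0.0, 285.6], [0.0, 487.4, 209.5], [0.0, 0.0, 1.0]] [[0.682, -0.433, 0.589, -0.339], [-0.731, -0.424, 0.535, -0.76], [0.019, -0.795, -0.606, 1.016], [0.0, 0.0, 0.0, 1.0]]
[[0.001, -0.964, -0.266, 0.073], [1.0, 0.0, 0.001, 0.001], [-0.001, -0.266, 0.964, -0.162], [0.0, 0.0, 0.0, 1.0]]
```

View pics/scene0.png

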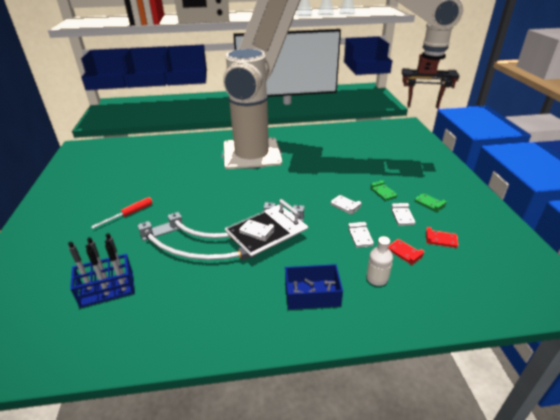

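View pics/side0.png

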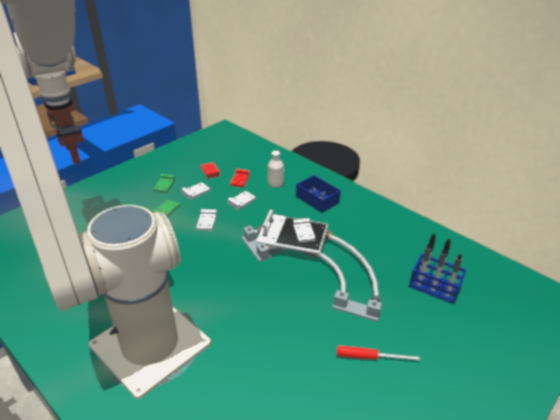

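Scene view: the silver (wanted) loose brackets are at about (345,204), (403,214) and (360,234). The lookalikes are green at (383,190) and (430,202), and red at (405,250) and (441,238). The base bracket is at (257,229) on the carriage, with the handle at about (290,210).

```bash
cat > h.py <<'E'
import numpy as np,cv2
from bench import ctrl,vision
from scipy.spatial.transform import Rotation as R
def T_of(n,s=None):
    i=vision.camera_info(n)
    if n!="wrist": return i["intrinsics"],i["world_from_camera"]
    T=np.eye(4);T[:3,:3]=R.from_quat(s["orientation"]).as_matrix();T[:3,3]=s["tcp_pos"]
    return i["intrinsics"],T@i["hand_eye"]
def ray(K,T,uv,z):
    uv=np.atleast_2d(uv).astype(float)
    r=np.c_[uv,np.ones(len(uv))]@np.linalg.inv(K).T@T[:3,:3].T
    return T[:3,3]+r*((z-T[2,3])/r[:,2])[:,None]
def cloud(K,T,d):
    v,u=np.indices(d.shape)
    r=np.stack([u,v,np.ones_like(u)],-1)@np.linalg.inv(K).T
    return (r*d[...,None])@T[:3,:3].T+T[:3,3]
def wsnap(tag):
    s=ctrl.get_state();p,d=vision.snapshot("wrist");K,T=T_of("wrist",s)
    cv2.imwrite(f"pics/{tag}.png",p[:,:,::-1]);np.savez(f"{tag}.npz",p=p,d=d,K=K,T=T)
    return p,d,K,T,s
E
python3 - <<'E'
from h import *
for n in ["scene","side"]:
    f=np.load(f"{n}0.npz");p,d=f["p"],f["d"];K,T=T_of(n);P=cloud(K,T,d)
    hsv=cv2.cvtColor(p,cv2.COLOR_RGB2HSV)
    m=((hsv[...,1]<50)&(hsv[...,2]>150)&(P[...,2]>-.01)&(P[...,2]<.15)&(d>0)&(P[...,0]>.3)).astype(np.uint8)
    k,l,st,c=cv2.connectedComponentsWithStats(m)
    for i in range(1,k):
        if st[i,4]>60:
            q=P[l==i];print(n,c[i].round(),st[i,4],np.median(q,0).round(3),q.min(0).round(3),q.max(0).round(3))
    hh=hsv[...,0]
    for nm,mm in [("red",((hh<8)|(hh>172))&(hsv[...,1]>150)),("blue",(hh>110)&(hh<125)&(hsv[...,1]>150)),("green",(hh<75)&(hh>45)&(hsv[...,1]>150)&(hsv[...,2]>120))]:
        m=(mm&(P[...,2]>-.01)&(P[...,2]<.2)&(d>0)&(P[...,0]>.1)&(P[...,0]<1.1)&(abs(P[...,1])<.7)).astype(np.uint8)
        k,l,st,c=cv2.connectedComponentsWithStats(m)
        for i in range(1,k):
            if st[i,4]>100: q=P[l==i];print(n,nm,c[i].round(),st[i,4],np.median(q,0).round(3))
E
```

```text
scene [345. 203.] 268 [0.41  0.276 0.01 ] [ 0.343  0.233 -0.005] [0.457 0.333 0.022]
scene [264. 225.] 1241 [0.517 0.046 0.039] [ 0.336 -0.261 -0.005] [0.644 0.135 0.085]
scene [403. 213.] 350 [0.491 0.438 0.01 ] [ 0.418  0.409 -0.006] [0.538 0.484 0.022]
scene [106. 220.] 71 [ 0.389 -0.48   0.012] [ 0.339 -0.522 -0.004] [ 0.421 -0.437  0.018]
scene [256. 228.] 388 [ 0.554 -0.024  0.054] [ 0.489 -0.068  0.039] [0.597 0.028 0.066]
scene [184. 246.] 570 [ 0.578 -0.249  0.025] [ 0.425 -0.334 -0.006] [ 0.629 -0.078  0.031]
scene [360. 234.] 415 [0.568 0.279 0.01 ] [ 0.497  0.253 -0.004] [0.614 0.311 0.022]
scene [381. 261.] 738 [0.754 0.269 0.078] [ 0.57   0.247 -0.005] [0.766 0.361 0.131]
scene red [137. 206.] 228 [ 0.338 -0.394  0.019]
scene red [441. 238.] 407 [0.623 0.503 0.01 ]
scene red [406. 251.] 446 [0.66  0.379 0.01 ]
scene blue [102. 287.] 1188 [ 0.703 -0.419  0.034]
scene blue [313. 287.] 1878 [0.752 0.099 0.027]
scene green [383. 189.] 243 [0.352 0.424 0.01 ]
scene green [430. 200.] 235 [0.437 0.55  0.01 ]
side [391. 104.] 12476 [1.483 0.23  0.071] [ 1.462 -0.495 -0.01 ] [1.
[... 374 characters left out ...]
 [0.486 0.038 0.042] [ 0.403 -0.284 -0.002] [0.616 0.164 0.091]
side [303. 229.] 361 [ 0.557 -0.021  0.058] [ 0.511 -0.07  -0.001] [0.664 0.06  0.07 ]
side [360. 262.] 304 [ 0.6   -0.223  0.03 ] [ 0.501 -0.334 -0.003] [ 0.66  -0.065  0.041]
side [360. 308.] 345 [ 0.457 -0.317  0.008] [ 0.416 -0.369 -0.   ] [ 0.491 -0.257  0.047]
side [399. 356.] 118 [ 0.395 -0.476  0.016] [ 0.363 -0.516 -0.003] [ 0.431 -0.433  0.021]
side red [210. 170.] 155 [0.614 0.501 0.014]
side red [240. 178.] 210 [0.657 0.376 0.014]
side red [357. 352.] 392 [ 0.327 -0.399  0.024]
side blue [318. 193.] 813 [0.764 0.092 0.033]
side blue [433. 284.] 599 [ 0.649 -0.419  0.032]
side green [164. 181.] 136 [0.45  0.556 0.014]
```

Emit:
{"api": "send_rows", "payload": {
  "rows": [
    {"dx": -0.124,"dy": -0.086,"dz": -0.03,"gripper": -1},
    {"dx": -0.124,"dy": -0.086,"dz": -0.03},
    {"dx": -0.124,"dy": -0.086,"dz": -0.03},
    {"dx": -0.124,"dy": -0.086,"dz": -0.03},
    {"dx": -0.124,"dy": -0.086,"dz": -0.03},
    {"dx": -0.124,"dy": -0.086,"dz": -0.03},
    {"dx": -0.124,"dy": -0.086,"dz": -0.03},
    {"dx": -0.124,"dy": -0.086,"dz": -0.03},
    {"dx": -0.124,"dy": -0.086,"dz": -0.03},
    {"dx": -0.124,"dy": -0.086,"dz": -0.03}
  ]
}}

```text
invalid input at $.rows[0]: expected keys dx, dy, dz, ax, ay, az, gripper
```

Emit:
{"api": "send_rows", "payload": {
  "rows": [
    {"dx": -0.124,"dy": -0.086,"dz": -0.03},
    {"dx": -0.124,"dy": -0.086,"dz": -0.03},
    {"dx": 0},
    {"dx": 0}
  ]
}}

```text
invalid input at $.rows[0]: expected keys dx, dy, dz, ax, ay, az, gripper
```

```bash
python3 - <<'E'
from h import *
p,d,K,T,s=wsnap("w1");print(s["t"],s["tcp_pos"],s["orientation"],K[0,0],s["dq"].round(3))
E
```

```text
0.1 [0.17060354 0.60073673 0.22197026] [ 1.37947945e-01  9.90439225e-01 -6.99136917e-04 -1.33159143e-04] 355.8564581228784 [ 0.001 -0.001 -0.002 -0.     0.    -0.002]
```

View pics/w1.png

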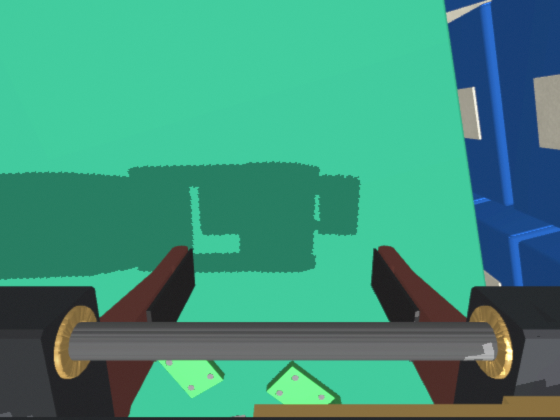

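The start pose is too far off: the wrist view shows only two green lookalikes at its lower edge, near (190,375) and (300,385). The fingers reach up to row 245. The move call wants every key in each row, so I'm resending.

Emit:
{"api": "send_rows", "payload": {
  "rows": [
    {"dx": -0.121,"dy": -0.087,"dz": -0.043,"ax": 0,"ay": 0,"az": 0,"gripper": -1},
    {"dx": -0.121,"dy": -0.087,"dz": -0.043,"ax": 0,"ay": 0,"az": 0,"gripper": -1},
    {"dx": -0.121,"dy": -0.087,"dz": -0.043,"ax": 0,"ay": 0,"az": 0,"gripper": -1},
    {"dx": -0.121,"dy": -0.087,"dz": -0.043,"ax": 0,"ay": 0,"az": 0,"gripper": -1},
    {"dx": -0.121,"dy": -0.087,"dz": -0.043,"ax": 0,"ay": 0,"az": 0,"gripper": -1},
    {"dx": -0.121,"dy": -0.087,"dz": -0.043,"ax": 0,"ay": 0,"az": 0,"gripper": -1},
    {"dx": -0.121,"dy": -0.087,"dz": -0.043,"ax": 0,"ay": 0,"az": 0,"gripper": -1},
    {"dx": -0.121,"dy": -0.087,"dz": -0.043,"ax": 0,"ay": 0,"az": 0,"gripper": -1},
    {"dx": -0.121,"dy": -0.087,"dz": -0.043,"ax": 0,"ay": 0,"az": 0,"gripper": -1},
    {"dx": -0.121,"dy": -0.087,"dz": -0.043,"ax": 0,"ay": 0,"az": 0,"gripper": -1}
  ]
}}

```text
t: 0.98
tcp_pos: [0.403, 0.3076, 0.3306]
orientation: [0.138, 0.99, -0.0, -0.0]
ft_force: [0.7, 0.1, -0.2]
gripper_width: 0.0879
grasp_force: 0.0
```

Emit:
{"api": "send_rows", "payload": {
  "rows": [
    {"dx": -0.121,"dy": -0.087,"dz": -0.043,"ax": 0,"ay": 0,"az": 0,"gripper": -1},
    {"dx": -0.121,"dy": -0.087,"dz": -0.043,"ax": 0,"ay": 0,"az": 0,"gripper": -1},
    {"dx": 0,"dy": 0,"dz": 0,"ax": 0,"ay": 0,"az": 0,"gripper": -1},
    {"dx": 0,"dy": 0,"dz": 0,"ax": 0,"ay": 0,"az": 0,"gripper": -1},
    {"dx": 0,"dy": 0,"dz": 0,"ax": 0,"ay": 0,"az": 0,"gripper": -1}
  ]
}}

```text
t: 1.4
tcp_pos: [0.4481, 0.251, 0.3512]
orientation: [0.138, 0.99, -0.0, -0.0]
ft_force: [-0.7, -0.5, 0.1]
gripper_width: 0.0878
grasp_force: 0.0
```

```bash
python3 - <<'E'
from h import *
p,d,K,T,s=wsnap("w2");print(s["t"],s["tcp_pos"],s["orientation"],K[0,0],s["dq"].round(3))
E
```

```text
1.4 [0.44814967 0.25096971 0.35117808] [ 1.38371141e-01  9.90380321e-01 -6.98596078e-05 -4.92172050e-04] 355.8564581228784 [ 0.029  0.002  0.01  -0.001 -0.    -0.003]
```

View pics/w2.png

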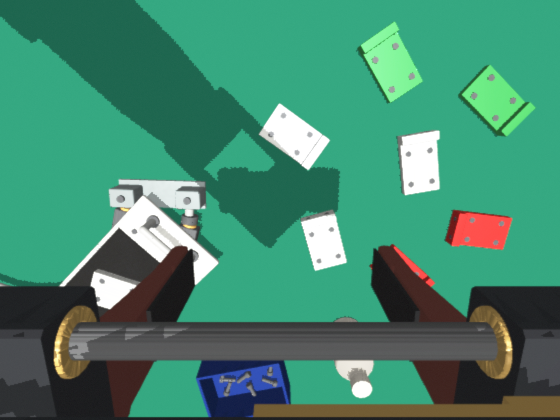

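Wrist view from above: silver brackets at (295,136), (418,163) and (324,240). Green at (390,62) and (496,100), red at (480,230) and (410,265). The carriage handle is at about (160,235) and the base bracket is partly hidden at (115,290). Next I'm measuring the brackets with a colour mask and depth.

```bash
cat >> h.py <<'E'
def rect(q):
    (c,wh,a)=cv2.minAreaRect((q*1000).astype(np.float32));b=cv2.boxPoints((c,wh,a))
    e=[b[1]-b[0],b[2]-b[1]];e=max(e,key=np.linalg.norm);return np.array(c)/1000,sorted(wh),e/np.linalg.norm(e)
def brackets(f,zb=0.0,reg=None,show=True):
    p,d,K,T=f["p"],f["d"],f["K"],f["T"];P=cloud(K,T,d);z=P[...,2]-zb
    hsv=cv2.cvtColor(p,cv2.COLOR_RGB2HSV)
    m=(hsv[...,1]<60)&(hsv[...,2]>110)&(z>.006)&(z<.032)&(d>0)
    if reg is not None: m&=reg(P)
    k,l,st,c=cv2.connectedComponentsWithStats(m.astype(np.uint8));out=[]
    for i in range(1,k):
        if st[i,4]<400: continue
        q=P[l==i];ctr,wh,e=rect(q[:,:2]);hz=q[:,2]-zb
        lip=q[hz>.0175]
        if len(lip)>10:
            if (np.median(lip[:,:2],0)-ctr)@e<0:e=-e
        print(c[i].round(),st[i,4],"ctr",ctr.round(4),"wh",np.round(wh,1),"ang",round(np.degrees(np.arctan2(e[1],e[0])),1),"nlip",len(lip),"zmed",np.median(q[:,2]).round(4),"lip off",((np.median(lip[:,:2],0)-ctr)@e).round(4) if len(lip) else None)
        out.append((ctr,e))
    return out
E
python3 - <<'E'
from h import *
f=np.load("w2.npz");brackets(f)
E
```

```text
[293. 136.] 2283 ctr [0.4107 0.278 ] wh [49.9 83.9] ang 39.1 nlip 334 zmed 0.0118 lip off 0.0357
[419. 162.] 2209 ctr [0.4944 0.439 ] wh [51.  84.6] ang 174.1 nlip 346 zmed 0.012 lip off 0.0362
[323. 240.] 1788 ctr [0.5705 0.2807] wh [49.8 84.4] ang 179.8 nlip 297 zmed 0.012 lip off 0.0364
```

Emit:
{"api": "send_rows", "payload": {
  "rows": [
    {"dx": -0.094,"dy": -0.122,"dz": 0,"ax": 0,"ay": 0,"az": 0,"gripper": -1},
    {"dx": -0.094,"dy": -0.122,"dz": 0,"ax": 0,"ay": 0,"az": 0,"gripper": -1},
    {"dx": -0.094,"dy": -0.122,"dz": 0,"ax": 0,"ay": 0,"az": 0,"gripper": -1},
    {"dx": -0.094,"dy": -0.122,"dz": 0,"ax": 0,"ay": 0,"az": 0,"gripper": -1},
    {"dx": -0.094,"dy": -0.122,"dz": 0,"ax": 0,"ay": 0,"az": 0,"gripper": -1},
    {"dx": -0.094,"dy": -0.122,"dz": 0,"ax": 0,"ay": 0,"az": 0,"gripper": -1},
    {"dx": -0.094,"dy": -0.122,"dz": 0,"ax": 0,"ay": 0,"az": 0,"gripper": -1},
    {"dx": 0,"dy": 0,"dz": 0,"ax": 0,"ay": 0,"az": 0,"gripper": -1},
    {"dx": 0,"dy": 0,"dz": 0,"ax": 0,"ay": 0,"az": 0,"gripper": -1},
    {"dx": 0,"dy": 0,"dz": 0,"ax": 0,"ay": 0,"az": 0,"gripper": -1}
  ]
}}

```text
t: 2.28
tcp_pos: [0.5479, 0.0021, 0.351]
orientation: [0.137, 0.991, 0.0, -0.001]
ft_force: [-1.2, 0.5, -0.9]
gripper_width: 0.0876
grasp_force: 0.0
```

```bash
python3 - <<'E'
from h import *
wsnap("w3");f=np.load("w3.npz");s=ctrl.get_state();print(s["tcp_pos"],s["joint_positions"].round(2))
brackets(f,.044)
p,d,K,T=f["p"],f["d"],f["K"],f["T"];P=cloud(K,T,d)
m=(P[...,2]>.072)&(P[...,2]<.09)&(d>0);k,l,st,c=cv2.connectedComponentsWithStats(m.astype(np.uint8))
for i in range(1,k):
    if st[i,4]>40:q=P[l==i];print(c[i].round(),st[i,4],rect(q[:,:2]),np.median(q,0))
hsv=cv2.cvtColor(p,cv2.COLOR_RGB2HSV);m=(P[...,2]>.038)&(P[...,2]<.05)&(d>0)&(hsv[...,2]<90)
k,l,st,c=cv2.connectedComponentsWithStats(m.astype(np.uint8))
for i in range(1,k):
    if st[i,4]>200:q=P[l==i];print("black",c[i].round(),st[i,4],rect(q[:,:2]),np.median(q,0))
E
```

```text
[0.54784753 0.00246458 0.35117803] [-0.02  0.18  1.66  0.    1.3  -1.31]
[266. 182.] 2434 ctr [ 0.5539 -0.021 ] wh [50.5 83.9] ang 53.6 nlip 364 zmed 0.0558 lip off 0.0357
[502. 244.] 549 ctr [0.7232 0.2664] wh [27.1 55.9] ang -52.5 nlip 328 zmed 0.063 lip off 0.0024
[331. 117.] 600 (array([0.49672195, 0.07762167]), [10.001648902893066, 80.13758850097656], array([0.8743852 , 0.48523256], dtype=float32)) [0.49587344 0.07685496 0.08358736]
[514. 251.] 685 (array([0.72962738, 0.26900357]), [39.467437744140625, 55.00440979003906], array([ 0.73473984, -0.678349  ], dtype=float32)) [0.71874172 0.25971668 0.08330871]
black [270. 171.] 6798 (array([ 0.54924078, -0.01662168]), [127.14675903320312, 133.10482788085938], array([ 0.48479518, -0.87462765], dtype=float32)) [ 0.53729337 -0.00987682  0.04358572]
```

View pics/w3.png

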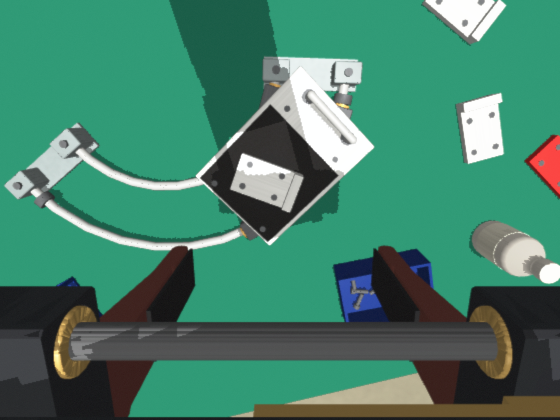

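The base bracket is at (266,182) with its lip towards (295,190), the handle at (331,117), and loose brackets at (480,128) and (465,15). The sizes match the descriptions. From these I get carriage x at 29°, carriage_top at (0.552,-0.022) and bend centre at (0.377,-0.119). Next is a helper that turns a target into constant per-row numbers.

```bash
cat >> h.py <<'E'
def yaw_y(q):
    y=R.from_quat(q).as_matrix()[:,1];return np.degrees(np.arctan2(y[1],y[0]))
def plan(xyz,yaw,N,p0=None,y0=None):
    """constant row numbers from pose (p0, yaw of tool y) to xyz,yaw in N rows, tool down"""
    if p0 is None:
        s=ctrl.get_state();p0,y0=s["tcp_pos"],yaw_y(s["orientation"])
    D=(yaw-y0) if abs(yaw-y0)<200 else (yaw-y0+180)%360-180
    d=np.array(xyz)-p0;a=np.radians(y0)
    yv=np.array([np.cos(a),np.sin(a)]);xv=np.array([-yv[1],yv[0]])
    t=np.array([d[:2]@xv,d[:2]@yv]);w=-np.radians(D)/N  # tool z down: az=-yaw
    M=sum(np.array([[np.cos(k*w),-np.sin(k*w)],[np.sin(k*w),np.cos(k*w)]]) for k in range(N))
    u=np.linalg.solve(M,t)
    print(N,"rows dx %.4f dy %.4f dz %.4f az %.4f"%(u[0]/.25,u[1]/.25,-d[2]/N/.25,np.degrees(w)/45),"step mm",np.hypot(*u)*1000//1)
    return np.array(xyz),yaw
def along(c,deg,m): return np.array([c[0]+m*np.cos(np.radians(deg)),c[1]+m*np.sin(np.radians(deg))])
A=((.4107,.278),39.1);B=((.4944,.439),174.1);C=((.5705,.2807),179.8)
base=((.5539,-.021),53.6)
E
python3 - <<'E'
from h import *
g=along(*C,.004)
s=ctrl.get_state();print(yaw_y(s["orientation"]))
plan([*g,.12],-90.2,24)
E
```

```text
74.25445851164861
24 rows dx 0.0673 dy -0.0008 dz 0.0385 az 0.1523 step mm 16.0
```

Emit:
{"api": "send_rows", "payload": {
  "rows": [
    {"dx": 0.0673,"dy": -0.0008,"dz": 0.0385,"ax": 0,"ay": 0,"az": 0.1523,"gripper": -1},
    {"dx": 0.0673,"dy": -0.0008,"dz": 0.0385,"ax": 0,"ay": 0,"az": 0.1523,"gripper": -1},
    {"dx": 0.0673,"dy": -0.0008,"dz": 0.0385,"ax": 0,"ay": 0,"az": 0.1523,"gripper": -1},
    {"dx": 0.0673,"dy": -0.0008,"dz": 0.0385,"ax": 0,"ay": 0,"az": 0.1523,"gripper": -1},
    {"dx": 0.0673,"dy": -0.0008,"dz": 0.0385,"ax": 0,"ay": 0,"az": 0.1523,"gripper": -1},
    {"dx": 0.0673,"dy": -0.0008,"dz": 0.0385,"ax": 0,"ay": 0,"az": 0.1523,"gripper": -1},
    {"dx": 0.0673,"dy": -0.0008,"dz": 0.0385,"ax": 0,"ay": 0,"az": 0.1523,"gripper": -1},
    {"dx": 0.0673,"dy": -0.0008,"dz": 0.0385,"ax": 0,"ay": 0,"az": 0.1523,"gripper": -1}
  ]
}}

```text
t: 3.0
tcp_pos: [0.4463, 0.0846, 0.2744]
orientation: [0.58, 0.815, 0.0, -0.0]
ft_force: [-0.3, -1.2, 0.3]
gripper_width: 0.0878
grasp_force: 0.0
```

Emit:
{"api": "send_rows", "payload": {
  "rows": [
    {"dx": 0.0673,"dy": -0.0008,"dz": 0.0385,"ax": 0,"ay": 0,"az": 0.1523,"gripper": -1},
    {"dx": 0.0673,"dy": -0.0008,"dz": 0.0385,"ax": 0,"ay": 0,"az": 0.1523,"gripper": -1},
    {"dx": 0.0673,"dy": -0.0008,"dz": 0.0385,"ax": 0,"ay": 0,"az": 0.1523,"gripper": -1},
    {"dx": 0.0673,"dy": -0.0008,"dz": 0.0385,"ax": 0,"ay": 0,"az": 0.1523,"gripper": -1},
    {"dx": 0.0673,"dy": -0.0008,"dz": 0.0385,"ax": 0,"ay": 0,"az": 0.1523,"gripper": -1},
    {"dx": 0.0673,"dy": -0.0008,"dz": 0.0385,"ax": 0,"ay": 0,"az": 0.1523,"gripper": -1},
    {"dx": 0.0673,"dy": -0.0008,"dz": 0.0385,"ax": 0,"ay": 0,"az": 0.1523,"gripper": -1},
    {"dx": 0.0673,"dy": -0.0008,"dz": 0.0385,"ax": 0,"ay": 0,"az": 0.1523,"gripper": -1}
  ]
}}

```text
t: 3.67
tcp_pos: [0.4556, 0.2143, 0.1974]
orientation: [0.89, 0.457, -0.0, -0.0]
ft_force: [0.3, -0.1, 0.4]
gripper_width: 0.0882
grasp_force: 0.0
```

Emit:
{"api": "send_rows", "payload": {
  "rows": [
    {"dx": 0.0673,"dy": -0.0008,"dz": 0.0385,"ax": 0,"ay": 0,"az": 0.1523,"gripper": -1},
    {"dx": 0.0673,"dy": -0.0008,"dz": 0.0385,"ax": 0,"ay": 0,"az": 0.1523,"gripper": -1},
    {"dx": 0.0673,"dy": -0.0008,"dz": 0.0385,"ax": 0,"ay": 0,"az": 0.1523,"gripper": -1},
    {"dx": 0.0673,"dy": -0.0008,"dz": 0.0385,"ax": 0,"ay": 0,"az": 0.1523,"gripper": -1},
    {"dx": 0.0673,"dy": -0.0008,"dz": 0.0385,"ax": 0,"ay": 0,"az": 0.1523,"gripper": -1},
    {"dx": 0.0673,"dy": -0.0008,"dz": 0.0385,"ax": 0,"ay": 0,"az": 0.1523,"gripper": -1},
    {"dx": 0.0673,"dy": -0.0008,"dz": 0.0385,"ax": 0,"ay": 0,"az": 0.1523,"gripper": -1},
    {"dx": 0.0673,"dy": -0.0008,"dz": 0.0385,"ax": 0,"ay": 0,"az": 0.1523,"gripper": -1},
    {"dx": 0,"dy": 0,"dz": 0,"ax": 0,"ay": 0,"az": 0,"gripper": -1},
    {"dx": 0,"dy": 0,"dz": 0,"ax": 0,"ay": 0,"az": 0,"gripper": -1}
  ]
}}

```text
t: 4.5
tcp_pos: [0.5666, 0.2803, 0.1201]
orientation: [1.0, -0.001, -0.001, 0.0]
ft_force: [-0.4, -0.3, 0.3]
gripper_width: 0.0878
grasp_force: 0.0
```

```bash
python3 - <<'E'
from h import *
g=along(*C,.004)
wsnap("w4");f=np.load("w4.npz");brackets(f)
s=ctrl.get_state();print(g,s["tcp_pos"],yaw_y(s["orientation"]),s["joint_positions"].round(2))
plan([*g,.0035],-90.2,4)
E
```

```text
[289.   5.] 426 ctr [0.711  0.2761] wh [ 8.2 36.5] ang -90.3 nlip 240 zmed 0.019 lip off 0.0001
[283. 205.] 6698 ctr [0.5708 0.2807] wh [50.  83.9] ang 179.8 nlip 976 zmed 0.0116 lip off 0.0352
[ 97. 271.] 3222 ctr [0.5044 0.438 ] wh [51.2 64.9] ang -6.1 nlip 0 zmed 0.0114 lip off None
[288. 380.] 3056 ctr [0.4105 0.2779] wh [50.9 85.3] ang 39.5 nlip 296 zmed 0.0113 lip off 0.0369
[0.56650002 0.28071396] [0.56640449 0.27995731 0.12056775] -90.0693487649037 [0.44 0.56 1.68 0.   0.91 2.01]
4 rows dx 0.0001 dy -0.0008 dz 0.1171 az 0.0007 step mm 0.0
```

View pics/w4.png

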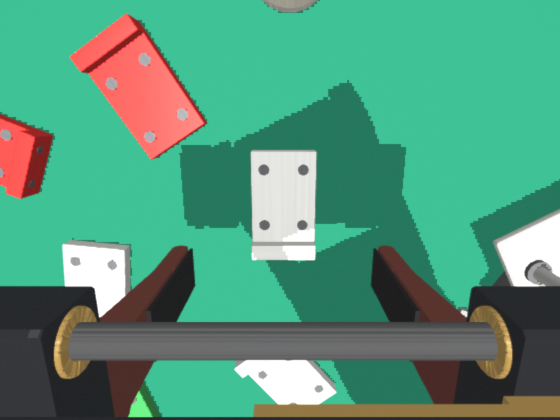

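The close crop confirms the choice: the silver bracket at (283,205) is centred under the fingers, with its lip at row 250. Descend, grip and lift.

Emit:
{"api": "send_rows", "payload": {
  "rows": [
    {"dx": 0,"dy": -0.0008,"dz": 0.117,"ax": 0,"ay": 0,"az": 0,"gripper": -1},
    {"dx": 0,"dy": -0.0008,"dz": 0.117,"ax": 0,"ay": 0,"az": 0,"gripper": -1},
    {"dx": 0,"dy": -0.0008,"dz": 0.117,"ax": 0,"ay": 0,"az": 0,"gripper": -1},
    {"dx": 0,"dy": -0.0008,"dz": 0.117,"ax": 0,"ay": 0,"az": 0,"gripper": -1},
    {"dx": 0,"dy": 0,"dz": 0,"ax": 0,"ay": 0,"az": 0,"gripper": 1},
    {"dx": 0,"dy": 0,"dz": 0,"ax": 0,"ay": 0,"az": 0,"gripper": 1},
    {"dx": 0,"dy": 0,"dz": 0,"ax": 0,"ay": 0,"az": 0,"gripper": 1},
    {"dx": 0,"dy": 0,"dz": 0,"ax": 0,"ay": 0,"az": 0,"gripper": 1},
    {"dx": 0,"dy": 0,"dz": 0,"ax": 0,"ay": 0,"az": 0,"gripper": 1}
  ],
  "squeeze": 25
}}

```text
t: 5.3
tcp_pos: [0.5678, 0.28, 0.0046]
orientation: [1.0, -0.002, 0.0, -0.0]
ft_force: [-0.3, 0.3, 0.7]
gripper_width: 0.0582
grasp_force: 0.0
```

```bash
python3 - <<'E'
from h import *
s=ctrl.get_state();print(s["tcp_pos"],yaw_y(s["orientation"]),s["gripper_width"],s["grasp_force"])
p=s["tcp_pos"].copy();y=yaw_y(s["orientation"])
g=p.copy();g[2]=.12
m=along(*base,-.017);t=along(m,233.6,.004);print(t)
plan([*t,.12],-36.4,12,g,y)
E
```

```text
[0.56780953 0.28000525 0.00460312] -90.2824711903974 0.0582272413904152 0.0
[ 0.5414382  -0.03790277]
12 rows dx -0.0537 dy 0.0963 dz -0.0000 az -0.0998 step mm 27.0
```

Emit:
{"api": "send_rows", "payload": {
  "rows": [
    {"dx": 0,"dy": 0,"dz": 0,"ax": 0,"ay": 0,"az": 0,"gripper": 1},
    {"dx": 0,"dy": 0,"dz": 0,"ax": 0,"ay": 0,"az": 0,"gripper": 1},
    {"dx": 0,"dy": 0,"dz": 0,"ax": 0,"ay": 0,"az": 0,"gripper": 1},
    {"dx": 0,"dy": 0,"dz": 0,"ax": 0,"ay": 0,"az": 0,"gripper": 1},
    {"dx": 0,"dy": 0,"dz": -0.05,"ax": 0,"ay": 0,"az": 0,"gripper": 1},
    {"dx": 0,"dy": 0,"dz": -0.11,"ax": 0,"ay": 0,"az": 0,"gripper": 1},
    {"dx": 0,"dy": 0,"dz": -0.15,"ax": 0,"ay": 0,"az": 0,"gripper": 1},
    {"dx": 0,"dy": 0,"dz": -0.15,"ax": 0,"ay": 0,"az": 0,"gripper": 1}
  ]
}}

```text
t: 5.97
tcp_pos: [0.567, 0.2791, 0.1194]
orientation: [1.0, -0.003, -0.001, 0.001]
ft_force: [1.2, -0.1, -1.2]
gripper_width: 0.0498
grasp_force: 25.0
```

Emit:
{"api": "send_rows", "payload": {
  "rows": [
    {"dx": -0.0537,"dy": 0.0963,"dz": 0,"ax": 0,"ay": 0,"az": -0.0998,"gripper": 1},
    {"dx": -0.0537,"dy": 0.0963,"dz": 0,"ax": 0,"ay": 0,"az": -0.0998,"gripper": 1},
    {"dx": -0.0537,"dy": 0.0963,"dz": 0,"ax": 0,"ay": 0,"az": -0.0998,"gripper": 1},
    {"dx": -0.0537,"dy": 0.0963,"dz": 0,"ax": 0,"ay": 0,"az": -0.0998,"gripper": 1},
    {"dx": -0.0537,"dy": 0.0963,"dz": 0,"ax": 0,"ay": 0,"az": -0.0998,"gripper": 1},
    {"dx": -0.0537,"dy": 0.0963,"dz": 0,"ax": 0,"ay": 0,"az": -0.0998,"gripper": 1}
  ]
}}

```text
t: 6.47
tcp_pos: [0.5156, 0.1228, 0.1193]
orientation: [0.973, 0.232, -0.0, 0.0]
ft_force: [1.0, -0.0, -1.5]
gripper_width: 0.0494
grasp_force: 25.0
```

Emit:
{"api": "send_rows", "payload": {
  "rows": [
    {"dx": -0.0537,"dy": 0.0963,"dz": 0,"ax": 0,"ay": 0,"az": -0.0998,"gripper": 1},
    {"dx": -0.0537,"dy": 0.0963,"dz": 0,"ax": 0,"ay": 0,"az": -0.0998,"gripper": 1},
    {"dx": -0.0537,"dy": 0.0963,"dz": 0,"ax": 0,"ay": 0,"az": -0.0998,"gripper": 1},
    {"dx": -0.0537,"dy": 0.0963,"dz": 0,"ax": 0,"ay": 0,"az": -0.0998,"gripper": 1},
    {"dx": -0.0537,"dy": 0.0963,"dz": 0,"ax": 0,"ay": 0,"az": -0.0998,"gripper": 1},
    {"dx": -0.0537,"dy": 0.0963,"dz": 0,"ax": 0,"ay": 0,"az": -0.0998,"gripper": 1},
    {"dx": 0,"dy": 0,"dz": 0,"ax": 0,"ay": 0,"az": 0,"gripper": 1},
    {"dx": 0,"dy": 0,"dz": 0,"ax": 0,"ay": 0,"az": 0,"gripper": 1},
    {"dx": 0,"dy": 0,"dz": 0,"ax": 0,"ay": 0,"az": 0,"gripper": 1}
  ]
}}

```text
t: 7.22
tcp_pos: [0.5408, -0.0378, 0.1188]
orientation: [0.893, 0.45, -0.0, -0.0]
ft_force: [-1.4, -0.2, -1.7]
gripper_width: 0.0498
grasp_force: 25.0
```

```bash
cat >> h.py <<'E'
def held(f,s):
    """held bracket: rect of points near TCP between fingers, at tip height"""
    P=cloud(f["K"],f["T"],f["d"]);hsv=cv2.cvtColor(f["p"],cv2.COLOR_RGB2HSV)
    r=P-s["tcp_pos"];m=(np.hypot(r[...,0],r[...,1])<.07)&(r[...,2]>.0)&(r[...,2]<.03)&(hsv[...,1]<60)&(hsv[...,2]>100)
    q=P[m];a=np.radians(yaw_y(s["orientation"]));yv=np.array([np.cos(a),np.sin(a)]);xv=np.array([-yv[1],yv[0]])
    l=r[m];L=np.c_[l[:,:2]@xv,l[:,:2]@yv,l[:,2]]
    i=abs(L[:,1])<.026;L=L[i];top=L[L[:,0]>.015]
    print("held n",len(L),"tool x max",np.percentile(L[:,0],99.5).round(4),"y range",np.percentile(L[L[:,0]>.02,1],[1,99]).round(4),"plate top above tip",np.median(top[:,2]).round(4),"tilt",np.polyfit(top[:,0],top[:,2],1).round(4))
E
python3 - <<'E'
from h import *
p,d,K,T,s=wsnap("w5");f=np.load("w5.npz");held(f,s)
brackets(f,.044,lambda P:P[...,2]<.076)
print(s["tcp_pos"],yaw_y(s["orientation"]),s["gripper_width"],s["grasp_force"],s["ft_force"])
E
```

```text
held n 14050 tool x max 0.0448 y range [-0.0248  0.0238] plate top above tip 0.0071 tilt [-0.0013  0.0071]
[283. 153.] 3329 ctr [0.57   0.0016] wh [27.9 49.7] ang 143.1 nlip 1667 zmed 0.0635 lip off 0.0002
[ 0.54081738 -0.03778062  0.11883743] -36.55628741341131 0.049821478337374624 24.99879151582718 [-1.42076981 -0.15040915 -1.71377952]
```

View pics/w5.png

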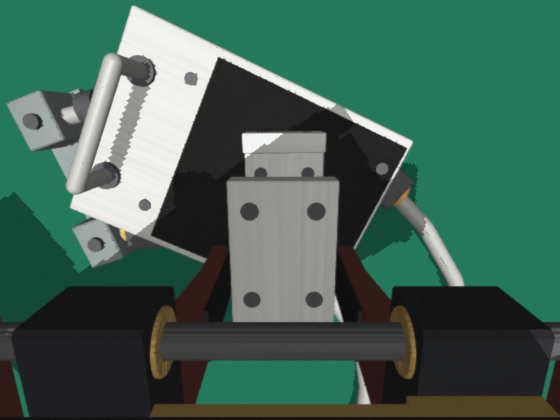

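The held bracket (283,260) is square over the base, whose lip is at (283,142). Its underside is 4.9 mm below the tips and its end will land about 6 mm short of the lip. Lower and release.

Emit:
{"api": "send_rows", "payload": {
  "rows": [
    {"dx": 0,"dy": 0,"dz": 0.08,"ax": 0,"ay": 0,"az": 0,"gripper": 1},
    {"dx": 0,"dy": 0,"dz": 0.07,"ax": 0,"ay": 0,"az": 0,"gripper": 1},
    {"dx": 0,"dy": 0,"dz": 0.05,"ax": 0,"ay": 0,"az": 0,"gripper": 1},
    {"dx": 0,"dy": 0,"dz": 0.026,"ax": 0,"ay": 0,"az": 0,"gripper": 1},
    {"dx": 0,"dy": 0,"dz": 0,"ax": 0,"ay": 0,"az": 0,"gripper": 1},
    {"dx": 0,"dy": 0,"dz": 0,"ax": 0,"ay": 0,"az": 0,"gripper": 1},
    {"dx": 0,"dy": 0,"dz": 0,"ax": 0,"ay": 0,"az": 0,"gripper": 1}
  ]
}}

```text
t: 7.85
tcp_pos: [0.5418, -0.0378, 0.0627]
orientation: [0.893, 0.451, 0.0, 0.0]
ft_force: [-0.1, -0.2, -1.6]
gripper_width: 0.0496
grasp_force: 25.0
```

Emit:
{"api": "send_rows", "payload": {
  "rows": [
    {"dx": 0,"dy": 0,"dz": 0.006,"ax": 0,"ay": 0,"az": 0,"gripper": 1},
    {"dx": 0,"dy": 0,"dz": 0,"ax": 0,"ay": 0,"az": 0,"gripper": 1},
    {"dx": 0,"dy": 0,"dz": 0,"ax": 0,"ay": 0,"az": 0,"gripper": -1},
    {"dx": 0,"dy": 0,"dz": 0,"ax": 0,"ay": 0,"az": 0,"gripper": -1},
    {"dx": 0,"dy": 0,"dz": 0,"ax": 0,"ay": 0,"az": 0,"gripper": -1},
    {"dx": 0,"dy": 0,"dz": 0,"ax": 0,"ay": 0,"az": 0,"gripper": -1},
    {"dx": 0,"dy": 0,"dz": 0,"ax": 0,"ay": 0,"az": 0,"gripper": -1}
  ]
}}

```text
t: 8.43
tcp_pos: [0.5414, -0.0381, 0.0608]
orientation: [0.893, 0.45, 0.0, 0.0]
ft_force: [0.7, 0.6, 0.6]
gripper_width: 0.0795
grasp_force: 0.0
```

Emit:
{"api": "send_rows", "payload": {
  "rows": [
    {"dx": 0,"dy": 0,"dz": 0,"ax": 0,"ay": 0,"az": 0,"gripper": -1},
    {"dx": 0,"dy": 0,"dz": -0.06,"ax": 0,"ay": 0,"az": 0,"gripper": -1},
    {"dx": 0,"dy": 0,"dz": -0.1,"ax": 0,"ay": 0,"az": 0,"gripper": -1},
    {"dx": 0,"dy": 0,"dz": -0.12,"ax": 0,"ay": 0,"az": 0,"gripper": -1},
    {"dx": 0,"dy": 0,"dz": -0.12,"ax": 0,"ay": 0,"az": 0,"gripper": -1},
    {"dx": 0,"dy": 0,"dz": 0,"ax": 0,"ay": 0,"az": 0,"gripper": -1},
    {"dx": 0,"dy": 0,"dz": 0,"ax": 0,"ay": 0,"az": 0,"gripper": -1}
  ]
}}

```text
t: 9.02
tcp_pos: [0.5425, -0.0381, 0.1624]
orientation: [0.893, 0.451, 0.002, 0.001]
ft_force: [0.6, -0.2, -0.3]
gripper_width: 0.0876
grasp_force: 0.0
```

```bash
cat >> h.py <<'E'
def pile(tag,zb):
    p,d,K,T,s=wsnap(tag);f=np.load(tag+".npz")
    near=lambda P:np.hypot(P[...,0]-.552,P[...,1]+.022)<.075
    brackets(f,zb,near);print(s["t"],s["tcp_pos"],yaw_y(s["orientation"]),s["gripper_width"]);return s
E
python3 - <<'E'
from h import *
pile("w6",.056)
g=along(*A,.004);plan([*g,.1],-50.9,10)
E
```

```text
[281. 139.] 1178 ctr [0.5746 0.0079] wh [12.1 49.5] ang -36.3 nlip 0 zmed 0.0654 lip off None
[281. 203.] 5903 ctr [ 0.5467 -0.0305] wh [49.4 72.3] ang 53.5 nlip 0 zmed 0.0674 lip off None
[281. 262.] 972 ctr [ 0.522  -0.0639] wh [12.5 49.4] ang 144.1 nlip 972 zmed 0.0773 lip off 0.0005
9.0167 [ 0.54254257 -0.03812671  0.16237765] -36.447056509045765 0.08756850855277858
10 rows dx 0.0586 dy -0.1245 dz 0.0244 az 0.0321 step mm 34.0
```

The first bracket is placed: lip at −53 mm, 0.3 mm sideways, at the right height. Next is bracket A.

Emit:
{"api": "send_rows", "payload": {
  "rows": [
    {"dx": 0.0586,"dy": -0.1245,"dz": 0.0244,"ax": 0,"ay": 0,"az": 0.0321,"gripper": -1},
    {"dx": 0.0586,"dy": -0.1245,"dz": 0.0244,"ax": 0,"ay": 0,"az": 0.0321,"gripper": -1},
    {"dx": 0.0586,"dy": -0.1245,"dz": 0.0244,"ax": 0,"ay": 0,"az": 0.0321,"gripper": -1},
    {"dx": 0.0586,"dy": -0.1245,"dz": 0.0244,"ax": 0,"ay": 0,"az": 0.0321,"gripper": -1},
    {"dx": 0.0586,"dy": -0.1245,"dz": 0.0244,"ax": 0,"ay": 0,"az": 0.0321,"gripper": -1},
    {"dx": 0.0586,"dy": -0.1245,"dz": 0.0244,"ax": 0,"ay": 0,"az": 0.0321,"gripper": -1},
    {"dx": 0.0586,"dy": -0.1245,"dz": 0.0244,"ax": 0,"ay": 0,"az": 0.0321,"gripper": -1},
    {"dx": 0.0586,"dy": -0.1245,"dz": 0.0244,"ax": 0,"ay": 0,"az": 0.0321,"gripper": -1},
    {"dx": 0.0586,"dy": -0.1245,"dz": 0.0244,"ax": 0,"ay": 0,"az": 0.0321,"gripper": -1},
    {"dx": 0.0586,"dy": -0.1245,"dz": 0.0244,"ax": 0,"ay": 0,"az": 0.0321,"gripper": -1}
  ]
}}

```text
t: 9.9
tcp_pos: [0.4116, 0.2811, 0.0978]
orientation: [0.943, 0.334, -0.002, 0.0]
ft_force: [0.8, -0.5, -0.1]
gripper_width: 0.0873
grasp_force: 0.0
```

Emit:
{"api": "send_rows", "payload": {
  "rows": [
    {"dx": 0,"dy": 0,"dz": 0,"ax": 0,"ay": 0,"az": 0,"gripper": -1},
    {"dx": 0,"dy": 0,"dz": 0,"ax": 0,"ay": 0,"az": 0,"gripper": -1},
    {"dx": 0,"dy": 0,"dz": 0,"ax": 0,"ay": 0,"az": 0,"gripper": -1}
  ]
}}

```text
t: 10.15
tcp_pos: [0.4127, 0.2797, 0.0985]
orientation: [0.942, 0.335, -0.001, 0.0]
ft_force: [0.1, -0.1, -0.2]
gripper_width: 0.0877
grasp_force: 0.0
```

```bash
python3 - <<'E'
from h import *
p,d,K,T,s=wsnap("w7");brackets(np.load("w7.npz"))
print(s["tcp_pos"],yaw_y(s["orientation"]))
g=along(*A,.004);print(g);plan([*g,.0035],-50.9,4)
E
```

```text
[150.  15.] 2081 ctr [0.4698 0.4317] wh [31.9 37.2] ang 174.0 nlip 1005 zmed 0.0146 lip off 0.013
[283. 218.] 7395 ctr [0.4105 0.278 ] wh [50.  84.4] ang 39.2 nlip 1349 zmed 0.0116 lip off 0.0362
[0.41269128 0.27973393 0.09848438] -50.828621015535205
[0.41380419 0.2805227 ]
4 rows dx 0.0013 dy -0.0005 dz 0.0954 az -0.0000 step mm 0.0
```

Emit:
{"api": "send_rows", "payload": {
  "rows": [
    {"dx": 0.0013,"dy": -0.0005,"dz": 0.095,"ax": 0,"ay": 0,"az": 0,"gripper": -1},
    {"dx": 0.0013,"dy": -0.0005,"dz": 0.095,"ax": 0,"ay": 0,"az": 0,"gripper": -1},
    {"dx": 0.0013,"dy": -0.0005,"dz": 0.095,"ax": 0,"ay": 0,"az": 0,"gripper": -1},
    {"dx": 0.0013,"dy": -0.0005,"dz": 0.094,"ax": 0,"ay": 0,"az": 0,"gripper": -1},
    {"dx": 0,"dy": 0,"dz": 0,"ax": 0,"ay": 0,"az": 0,"gripper": 1},
    {"dx": 0,"dy": 0,"dz": 0,"ax": 0,"ay": 0,"az": 0,"gripper": 1},
    {"dx": 0,"dy": 0,"dz": 0,"ax": 0,"ay": 0,"az": 0,"gripper": 1},
    {"dx": 0,"dy": 0,"dz": 0,"ax": 0,"ay": 0,"az": 0,"gripper": 1},
    {"dx": 0,"dy": 0,"dz": 0,"ax": 0,"ay": 0,"az": 0,"gripper": 1},
    {"dx": 0,"dy": 0,"dz": 0,"ax": 0,"ay": 0,"az": 0,"gripper": 1}
  ],
  "squeeze": 25
}}

```text
t: 11.03
tcp_pos: [0.4151, 0.282, 0.0061]
orientation: [0.942, 0.335, 0.001, -0.0]
ft_force: [0.4, 0.3, 0.7]
gripper_width: 0.0515
grasp_force: 0.5
```

Emit:
{"api": "send_rows", "payload": {
  "rows": [
    {"dx": 0,"dy": 0,"dz": 0,"ax": 0,"ay": 0,"az": 0,"gripper": 1},
    {"dx": 0,"dy": 0,"dz": 0,"ax": 0,"ay": 0,"az": 0,"gripper": 1},
    {"dx": 0,"dy": 0,"dz": 0,"ax": 0,"ay": 0,"az": 0,"gripper": 1},
    {"dx": 0,"dy": 0,"dz": -0.05,"ax": 0,"ay": 0,"az": 0,"gripper": 1},
    {"dx": 0,"dy": 0,"dz": -0.11,"ax": 0,"ay": 0,"az": 0,"gripper": 1},
    {"dx": 0,"dy": 0,"dz": -0.15,"ax": 0,"ay": 0,"az": 0,"gripper": 1},
    {"dx": 0,"dy": 0,"dz": -0.15,"ax": 0,"ay": 0,"az": 0,"gripper": 1},
    {"dx": 0,"dy": 0,"dz": -0.08,"ax": 0,"ay": 0,"az": 0,"gripper": 1},
    {"dx": 0,"dy": 0,"dz": 0,"ax": 0,"ay": 0,"az": 0,"gripper": 1}
  ]
}}

```text
t: 11.78
tcp_pos: [0.4167, 0.2833, 0.1445]
orientation: [0.942, 0.335, 0.004, -0.001]
ft_force: [1.3, 0.6, -1.8]
gripper_width: 0.0496
grasp_force: 25.0
```

```bash
python3 - <<'E'
from h import *
s=ctrl.get_state();print(s["tcp_pos"],yaw_y(s["orientation"]),s["gripper_width"],s["grasp_force"])
t=along(*base,.003);print(t);plan([*t,.14],-36.4,11)
E
```

```text
[0.41671804 0.28330755 0.14448271] -50.882384491908695 0.04961272871866883 24.99930202960968
[ 0.55568026 -0.01858532]
11 rows dx -0.0434 dy 0.1131 dz 0.0016 az -0.0293 step mm 30.0
```

Emit:
{"api": "send_rows", "payload": {
  "rows": [
    {"dx": -0.0434,"dy": 0.1131,"dz": 0.0016,"ax": 0,"ay": 0,"az": -0.0293,"gripper": 1},
    {"dx": -0.0434,"dy": 0.1131,"dz": 0.0016,"ax": 0,"ay": 0,"az": -0.0293,"gripper": 1},
    {"dx": -0.0434,"dy": 0.1131,"dz": 0.0016,"ax": 0,"ay": 0,"az": -0.0293,"gripper": 1},
    {"dx": -0.0434,"dy": 0.1131,"dz": 0.0016,"ax": 0,"ay": 0,"az": -0.0293,"gripper": 1},
    {"dx": -0.0434,"dy": 0.1131,"dz": 0.0016,"ax": 0,"ay": 0,"az": -0.0293,"gripper": 1},
    {"dx": -0.0434,"dy": 0.1131,"dz": 0.0016,"ax": 0,"ay": 0,"az": -0.0293,"gripper": 1},
    {"dx": -0.0434,"dy": 0.1131,"dz": 0.0016,"ax": 0,"ay": 0,"az": -0.0293,"gripper": 1},
    {"dx": -0.0434,"dy": 0.1131,"dz": 0.0016,"ax": 0,"ay": 0,"az": -0.0293,"gripper": 1},
    {"dx": -0.0434,"dy": 0.1131,"dz": 0.0016,"ax": 0,"ay": 0,"az": -0.0293,"gripper": 1},
    {"dx": -0.0434,"dy": 0.1131,"dz": 0.0016,"ax": 0,"ay": 0,"az": -0.0293,"gripper": 1}
  ]
}}

```text
t: 12.62
tcp_pos: [0.5368, 0.0042, 0.1345]
orientation: [0.897, 0.441, -0.001, -0.001]
ft_force: [0.4, 0.5, -1.2]
gripper_width: 0.0495
grasp_force: 25.0
```

Emit:
{"api": "send_rows", "payload": {
  "rows": [
    {"dx": -0.0434,"dy": 0.1131,"dz": 0.0016,"ax": 0,"ay": 0,"az": -0.0293,"gripper": 1},
    {"dx": 0,"dy": 0,"dz": 0,"ax": 0,"ay": 0,"az": 0,"gripper": 1},
    {"dx": 0,"dy": 0,"dz": 0,"ax": 0,"ay": 0,"az": 0,"gripper": 1},
    {"dx": 0,"dy": 0,"dz": 0,"ax": 0,"ay": 0,"az": 0,"gripper": 1},
    {"dx": 0,"dy": 0,"dz": 0,"ax": 0,"ay": 0,"az": 0,"gripper": 1}
  ]
}}

```text
t: 13.03
tcp_pos: [0.552, -0.0193, 0.1347]
orientation: [0.892, 0.451, -0.001, -0.001]
ft_force: [0.3, -0.3, -2.9]
gripper_width: 0.0493
grasp_force: 25.0
```

```bash
python3 - <<'E'
from h import *
p,d,K,T,s=wsnap("w8");f=np.load("w8.npz");held(f,s)
print(s["tcp_pos"],yaw_y(s["orientation"]),s["ft_force"])
e=np.array([.5934,.8049]);n=np.array([-.8049,.5934]);r=s["tcp_pos"][:2]-base[0];print("tcp in base",r@e,r@n)
E
```

```text
held n 11839 tool x max 0.0358 y range [-0.0246  0.0237] plate top above tip 0.015 tilt [ 0.6247 -0.0042]
[ 0.55195434 -0.01930671  0.1347325 ] -36.353218123609416 [ 0.34592159 -0.32768012 -2.92323896]
tcp in base 0.000208373980803524 0.0025708636640788146
```

View pics/w8.png

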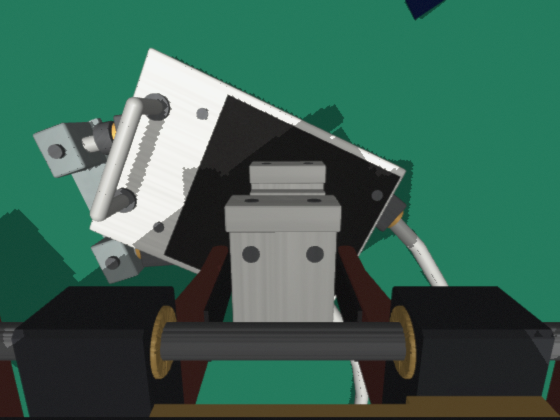

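The held bracket (283,260) has its lip towards the base's lip, and its middle sits 6 mm behind the TCP. Shift +6 mm in x and +2.5 mm in y, then lower.

Emit:
{"api": "send_rows", "payload": {
  "rows": [
    {"dx": 0.012,"dy": 0.005,"dz": 0,"ax": 0,"ay": 0,"az": 0,"gripper": 1},
    {"dx": 0.012,"dy": 0.005,"dz": 0,"ax": 0,"ay": 0,"az": 0,"gripper": 1},
    {"dx": 0,"dy": 0,"dz": 0.08,"ax": 0,"ay": 0,"az": 0,"gripper": 1},
    {"dx": 0,"dy": 0,"dz": 0.07,"ax": 0,"ay": 0,"az": 0,"gripper": 1},
    {"dx": 0,"dy": 0,"dz": 0.05,"ax": 0,"ay": 0,"az": 0,"gripper": 1},
    {"dx": 0,"dy": 0,"dz": 0.024,"ax": 0,"ay": 0,"az": 0,"gripper": 1},
    {"dx": 0,"dy": 0,"dz": 0,"ax": 0,"ay": 0,"az": 0,"gripper": 1},
    {"dx": 0,"dy": 0,"dz": 0,"ax": 0,"ay": 0,"az": 0,"gripper": 1},
    {"dx": 0,"dy": 0,"dz": 0,"ax": 0,"ay": 0,"az": 0,"gripper": 1}
  ]
}}

```text
t: 13.83
tcp_pos: [0.5594, -0.0168, 0.0802]
orientation: [0.893, 0.451, 0.001, 0.0]
ft_force: [-0.2, 0.0, -1.3]
gripper_width: 0.0495
grasp_force: 25.0
```

```bash
python3 - <<'E'
from h import *
p,d,K,T,s=wsnap("w9");f=np.load("w9.npz");held(f,s)
P=cloud(K,T,d)
print(s["tcp_pos"],yaw_y(s["orientation"]),s["ft_force"])
e=np.array([.5934,.8049]);n=np.array([-.8049,.5934]);r=s["tcp_pos"][:2]-base[0];print("tcp in base",r@e,r@n)
q=P[...,:2]-base[0];x=q@e;y=q@n
for a,b in [(.005,.024),(.031,.041)]:
    m=(x>a)&(x<b)&(abs(y)<.02)&(d>0);print(a,np.percentile(P[m][:,2],[5,50,95]).round(4))
E
```

```text
held n 11850 tool x max 0.0357 y range [-0.0247  0.0236] plate top above tip 0.015 tilt [ 0.6263 -0.0042]
[ 0.55944078 -0.0168287   0.08020511] -36.38882031119545 [-0.24727822  0.02006505 -1.26316963]
tcp in base 0.006645379861894307 -0.001984519216821545
0.005 [0.0847 0.0856 0.0867]
0.031 [0.095  0.1756 0.1781]
```

Emit:
{"api": "send_rows", "payload": {
  "rows": [
    {"dx": 0,"dy": -0.003,"dz": 0.012,"ax": 0,"ay": 0,"az": 0,"gripper": 1},
    {"dx": 0,"dy": 0,"dz": 0.008,"ax": 0,"ay": 0,"az": 0,"gripper": 1},
    {"dx": 0,"dy": 0,"dz": 0,"ax": 0,"ay": 0,"az": 0,"gripper": 1},
    {"dx": 0,"dy": 0,"dz": 0,"ax": 0,"ay": 0,"az": 0,"gripper": 1},
    {"dx": 0,"dy": 0,"dz": 0,"ax": 0,"ay": 0,"az": 0,"gripper": 1}
  ]
}}

```text
t: 14.3
tcp_pos: [0.5582, -0.0164, 0.0746]
orientation: [0.893, 0.451, 0.0, 0.0]
ft_force: [-0.1, 0.6, -1.8]
gripper_width: 0.0498
grasp_force: 25.0
```

Emit:
{"api": "send_rows", "payload": {
  "rows": [
    {"dx": 0,"dy": 0,"dz": 0.002,"ax": 0,"ay": 0,"az": 0,"gripper": 1},
    {"dx": 0,"dy": 0,"dz": 0,"ax": 0,"ay": 0,"az": 0,"gripper": 1},
    {"dx": 0,"dy": 0,"dz": 0,"ax": 0,"ay": 0,"az": 0,"gripper": -1},
    {"dx": 0,"dy": 0,"dz": 0,"ax": 0,"ay": 0,"az": 0,"gripper": -1},
    {"dx": 0,"dy": 0,"dz": 0,"ax": 0,"ay": 0,"az": 0,"gripper": -1},
    {"dx": 0,"dy": 0,"dz": 0,"ax": 0,"ay": 0,"az": 0,"gripper": -1},
    {"dx": 0,"dy": 0,"dz": 0,"ax": 0,"ay": 0,"az": 0,"gripper": -1},
    {"dx": 0,"dy": 0,"dz": 0,"ax": 0,"ay": 0,"az": 0,"gripper": -1}
  ]
}}

```text
t: 14.97
tcp_pos: [0.5582, -0.0164, 0.0741]
orientation: [0.893, 0.451, 0.0, 0.0]
ft_force: [0.7, -0.8, -0.5]
gripper_width: 0.0857
grasp_force: 0.0
```

Emit:
{"api": "send_rows", "payload": {
  "rows": [
    {"dx": 0,"dy": 0,"dz": -0.06,"ax": 0,"ay": 0,"az": 0,"gripper": -1},
    {"dx": 0,"dy": 0,"dz": -0.1,"ax": 0,"ay": 0,"az": 0,"gripper": -1},
    {"dx": 0,"dy": 0,"dz": -0.12,"ax": 0,"ay": 0,"az": 0,"gripper": -1},
    {"dx": 0,"dy": 0,"dz": -0.12,"ax": 0,"ay": 0,"az": 0,"gripper": -1},
    {"dx": 0,"dy": 0,"dz": 0,"ax": 0,"ay": 0,"az": 0,"gripper": -1},
    {"dx": 0,"dy": 0,"dz": 0,"ax": 0,"ay": 0,"az": 0,"gripper": -1}
  ]
}}

```text
t: 15.47
tcp_pos: [0.5594, -0.0165, 0.1758]
orientation: [0.893, 0.451, 0.002, 0.001]
ft_force: [0.3, -0.2, -0.4]
gripper_width: 0.0877
grasp_force: 0.0
```

```bash
python3 - <<'E'
from h import *
pile("w10",.068)
g=along(*B,.004);plan([*g,.1],-95.9,14)
E
```

```text
[281. 221.] 6594 ctr [ 0.5544 -0.021 ] wh [49.9 84.2] ang 53.3 nlip 1186 zmed 0.0796 lip off 0.0362
[280. 286.] 864 ctr [ 0.5224 -0.0638] wh [12.4 49.4] ang -36.4 nlip 0 zmed 0.0772 lip off None
15.4667 [ 0.5594036  -0.01647127  0.17580645] -36.3914650163229 0.087744700715799
14 rows dx 0.0415 dy -0.1314 dz 0.0212 az 0.0945 step mm 34.0
```

The second bracket lies exactly over the base (mid offset 0.5 mm). Next is bracket B.

Emit:
{"api": "send_rows", "payload": {
  "rows": [
    {"dx": 0.0415,"dy": -0.1314,"dz": 0.0212,"ax": 0,"ay": 0,"az": 0.0945,"gripper": -1},
    {"dx": 0.0415,"dy": -0.1314,"dz": 0.0212,"ax": 0,"ay": 0,"az": 0.0945,"gripper": -1},
    {"dx": 0.0415,"dy": -0.1314,"dz": 0.0212,"ax": 0,"ay": 0,"az": 0.0945,"gripper": -1},
    {"dx": 0.0415,"dy": -0.1314,"dz": 0.0212,"ax": 0,"ay": 0,"az": 0.0945,"gripper": -1},
    {"dx": 0.0415,"dy": -0.1314,"dz": 0.0212,"ax": 0,"ay": 0,"az": 0.0945,"gripper": -1},
    {"dx": 0.0415,"dy": -0.1314,"dz": 0.0212,"ax": 0,"ay": 0,"az": 0.0945,"gripper": -1},
    {"dx": 0.0415,"dy": -0.1314,"dz": 0.0212,"ax": 0,"ay": 0,"az": 0.0945,"gripper": -1}
  ]
}}

```text
t: 16.1
tcp_pos: [0.4613, 0.2033, 0.135]
orientation: [0.979, 0.205, -0.002, 0.0]
ft_force: [0.2, 1.1, 0.7]
gripper_width: 0.0878
grasp_force: 0.0
```

Emit:
{"api": "send_rows", "payload": {
  "rows": [
    {"dx": 0.0415,"dy": -0.1314,"dz": 0.0212,"ax": 0,"ay": 0,"az": 0.0945,"gripper": -1},
    {"dx": 0.0415,"dy": -0.1314,"dz": 0.0212,"ax": 0,"ay": 0,"az": 0.0945,"gripper": -1},
    {"dx": 0.0415,"dy": -0.1314,"dz": 0.0212,"ax": 0,"ay": 0,"az": 0.0945,"gripper": -1},
    {"dx": 0.0415,"dy": -0.1314,"dz": 0.0212,"ax": 0,"ay": 0,"az": 0.0945,"gripper": -1},
    {"dx": 0.0415,"dy": -0.1314,"dz": 0.0212,"ax": 0,"ay": 0,"az": 0.0945,"gripper": -1},
    {"dx": 0.0415,"dy": -0.1314,"dz": 0.0212,"ax": 0,"ay": 0,"az": 0.0945,"gripper": -1},
    {"dx": 0.0415,"dy": -0.1314,"dz": 0.0212,"ax": 0,"ay": 0,"az": 0.0945,"gripper": -1},
    {"dx": 0,"dy": 0,"dz": 0,"ax": 0,"ay": 0,"az": 0,"gripper": -1},
    {"dx": 0,"dy": 0,"dz": 0,"ax": 0,"ay": 0,"az": 0,"gripper": -1},
    {"dx": 0,"dy": 0,"dz": 0,"ax": 0,"ay": 0,"az": 0,"gripper": -1}
  ]
}}

```text
t: 16.93
tcp_pos: [0.4892, 0.4382, 0.0979]
orientation: [0.999, -0.051, -0.001, 0.001]
ft_force: [0.0, 0.1, -1.0]
gripper_width: 0.0879
grasp_force: 0.0
```

```bash
python3 - <<'E'
from h import *
p,d,K,T,s=wsnap("w11");brackets(np.load("w11.npz"))
print(s["tcp_pos"],yaw_y(s["orientation"]),s["joint_positions"].round(2))
g=along(*B,.004);print(g);plan([*g,.003],-95.9,4)
E
```

```text
[281. 210.] 7968 ctr [0.4942 0.439 ] wh [50.  84.5] ang 174.0 nlip 1148 zmed 0.0116 lip off 0.0349
[0.4891768  0.43818483 0.09791157] -95.85406129027018 [ 0.71  0.62  1.62 -0.    0.9   2.39]
[0.49042119 0.43941117]
4 rows dx 0.0009 dy -0.0016 dz 0.0955 az -0.0000 step mm 0.0
```

Emit:
{"api": "send_rows", "payload": {
  "rows": [
    {"dx": 0.0009,"dy": -0.001,"dz": 0.096,"ax": 0,"ay": 0,"az": 0,"gripper": -1},
    {"dx": 0.0009,"dy": -0.001,"dz": 0.096,"ax": 0,"ay": 0,"az": 0,"gripper": -1},
    {"dx": 0.0009,"dy": -0.001,"dz": 0.096,"ax": 0,"ay": 0,"az": 0,"gripper": -1},
    {"dx": 0.0009,"dy": -0.001,"dz": 0.095,"ax": 0,"ay": 0,"az": 0,"gripper": -1},
    {"dx": 0,"dy": 0,"dz": 0,"ax": 0,"ay": 0,"az": 0,"gripper": 1},
    {"dx": 0,"dy": 0,"dz": 0,"ax": 0,"ay": 0,"az": 0,"gripper": 1},
    {"dx": 0,"dy": 0,"dz": 0,"ax": 0,"ay": 0,"az": 0,"gripper": 1},
    {"dx": 0,"dy": 0,"dz": 0,"ax": 0,"ay": 0,"az": 0,"gripper": 1},
    {"dx": 0,"dy": 0,"dz": 0,"ax": 0,"ay": 0,"az": 0,"gripper": 1},
    {"dx": 0,"dy": 0,"dz": 0,"ax": 0,"ay": 0,"az": 0,"gripper": 1}
  ],
  "squeeze": 25
}}

```text
t: 17.82
tcp_pos: [0.4917, 0.4403, 0.0047]
orientation: [0.999, -0.052, 0.0, -0.0]
ft_force: [-0.5, -1.6, 0.4]
gripper_width: 0.0513
grasp_force: 0.6
```

Emit:
{"api": "send_rows", "payload": {
  "rows": [
    {"dx": 0,"dy": 0,"dz": 0,"ax": 0,"ay": 0,"az": 0,"gripper": 1},
    {"dx": 0,"dy": 0,"dz": 0,"ax": 0,"ay": 0,"az": 0,"gripper": 1},
    {"dx": 0,"dy": 0,"dz": 0,"ax": 0,"ay": 0,"az": 0,"gripper": 1},
    {"dx": 0,"dy": 0,"dz": -0.05,"ax": 0,"ay": 0,"az": 0,"gripper": 1},
    {"dx": 0,"dy": 0,"dz": -0.11,"ax": 0,"ay": 0,"az": 0,"gripper": 1},
    {"dx": 0,"dy": 0,"dz": -0.15,"ax": 0,"ay": 0,"az": 0,"gripper": 1},
    {"dx": 0,"dy": 0,"dz": -0.15,"ax": 0,"ay": 0,"az": 0,"gripper": 1},
    {"dx": 0,"dy": 0,"dz": -0.14,"ax": 0,"ay": 0,"az": 0,"gripper": 1},
    {"dx": 0,"dy": 0,"dz": 0,"ax": 0,"ay": 0,"az": 0,"gripper": 1}
  ]
}}

```text
t: 18.57
tcp_pos: [0.4949, 0.4437, 0.1626]
orientation: [0.999, -0.052, 0.004, -0.004]
ft_force: [0.9, 1.1, -0.7]
gripper_width: 0.0497
grasp_force: 25.0
```

```bash
python3 - <<'E'
from h import *
s=ctrl.get_state();print(s["tcp_pos"],yaw_y(s["orientation"]),s["gripper_width"],s["grasp_force"])
t=along(*base,-.021);print(t);plan([*t,.155],-36.4,15)
E
```

```text
[0.49487222 0.44368139 0.16258955] -95.9165276592236 0.04969740143923259 24.99966949224472
[ 0.5414382  -0.03790277]
15 rows dx -0.0380 dy 0.1295 dz 0.0020 az -0.0882 step mm 33.0
```

Emit:
{"api": "send_rows", "payload": {
  "rows": [
    {"dx": -0.038,"dy": 0.1295,"dz": 0.002,"ax": 0,"ay": 0,"az": -0.0882,"gripper": 1},
    {"dx": -0.038,"dy": 0.1295,"dz": 0.002,"ax": 0,"ay": 0,"az": -0.0882,"gripper": 1},
    {"dx": -0.038,"dy": 0.1295,"dz": 0.002,"ax": 0,"ay": 0,"az": -0.0882,"gripper": 1},
    {"dx": -0.038,"dy": 0.1295,"dz": 0.002,"ax": 0,"ay": 0,"az": -0.0882,"gripper": 1},
    {"dx": -0.038,"dy": 0.1295,"dz": 0.002,"ax": 0,"ay": 0,"az": -0.0882,"gripper": 1},
    {"dx": -0.038,"dy": 0.1295,"dz": 0.002,"ax": 0,"ay": 0,"az": -0.0882,"gripper": 1},
    {"dx": -0.038,"dy": 0.1295,"dz": 0.002,"ax": 0,"ay": 0,"az": -0.0882,"gripper": 1},
    {"dx": -0.038,"dy": 0.1295,"dz": 0.002,"ax": 0,"ay": 0,"az": -0.0882,"gripper": 1}
  ]
}}

```text
t: 19.23
tcp_pos: [0.4515, 0.1754, 0.15]
orientation: [0.974, 0.226, -0.0, -0.0]
ft_force: [-0.2, -0.2, -1.3]
gripper_width: 0.0495
grasp_force: 25.0
```

Emit:
{"api": "send_rows", "payload": {
  "rows": [
    {"dx": -0.038,"dy": 0.1295,"dz": 0.002,"ax": 0,"ay": 0,"az": -0.0882,"gripper": 1},
    {"dx": -0.038,"dy": 0.1295,"dz": 0.002,"ax": 0,"ay": 0,"az": -0.0882,"gripper": 1},
    {"dx": -0.038,"dy": 0.1295,"dz": 0.002,"ax": 0,"ay": 0,"az": -0.0882,"gripper": 1},
    {"dx": -0.038,"dy": 0.1295,"dz": 0.002,"ax": 0,"ay": 0,"az": -0.0882,"gripper": 1},
    {"dx": -0.038,"dy": 0.1295,"dz": 0.002,"ax": 0,"ay": 0,"az": -0.0882,"gripper": 1},
    {"dx": -0.038,"dy": 0.1295,"dz": 0.002,"ax": 0,"ay": 0,"az": -0.0882,"gripper": 1},
    {"dx": -0.038,"dy": 0.1295,"dz": 0.002,"ax": 0,"ay": 0,"az": -0.0882,"gripper": 1},
    {"dx": 0,"dy": 0,"dz": 0,"ax": 0,"ay": 0,"az": 0,"gripper": 1},
    {"dx": 0,"dy": 0,"dz": 0,"ax": 0,"ay": 0,"az": 0,"gripper": 1},
    {"dx": 0,"dy": 0,"dz": 0,"ax": 0,"ay": 0,"az": 0,"gripper": 1}
  ]
}}

```text
t: 20.07
tcp_pos: [0.537, -0.0406, 0.1461]
orientation: [0.893, 0.45, -0.001, -0.001]
ft_force: [-0.9, 1.0, -1.7]
gripper_width: 0.0497
grasp_force: 25.0
```

```bash
cat > chk.py <<'E'
import sys
from h import *
tag=sys.argv[1];p,d,K,T,s=wsnap(tag);f=np.load(tag+".npz");held(f,s)
P=cloud(K,T,d)
print(s["tcp_pos"],yaw_y(s["orientation"]),s["ft_force"])
e=np.array([.5934,.8049]);n=np.array([-.8049,.5934]);r=s["tcp_pos"][:2]-base[0];print("tcp in base",r@e,r@n)
E
python3 chk.py w12
```

```text
held n 14110 tool x max 0.0451 y range [-0.0247  0.0238] plate top above tip 0.0068 tilt [-0.0016  0.0069]
[ 0.53696598 -0.04061492  0.14612069] -36.476219918727274 [-0.93485787  0.98990205 -1.67985987]
tcp in base -0.02583669865493397 0.0019907007949695834
```

Emit:
{"api": "send_rows", "payload": {
  "rows": [
    {"dx": 0.012,"dy": 0.004,"dz": 0,"ax": 0,"ay": 0,"az": 0,"gripper": 1},
    {"dx": 0.011,"dy": 0.004,"dz": 0,"ax": 0,"ay": 0,"az": 0,"gripper": 1},
    {"dx": 0,"dy": 0,"dz": 0.08,"ax": 0,"ay": 0,"az": 0,"gripper": 1},
    {"dx": 0,"dy": 0,"dz": 0.07,"ax": 0,"ay": 0,"az": 0,"gripper": 1},
    {"dx": 0,"dy": 0,"dz": 0.05,"ax": 0,"ay": 0,"az": 0,"gripper": 1},
    {"dx": 0,"dy": 0,"dz": 0.03,"ax": 0,"ay": 0,"az": 0,"gripper": 1},
    {"dx": 0,"dy": 0,"dz": 0,"ax": 0,"ay": 0,"az": 0,"gripper": 1},
    {"dx": 0,"dy": 0,"dz": 0,"ax": 0,"ay": 0,"az": 0,"gripper": 1},
    {"dx": 0,"dy": 0,"dz": 0,"ax": 0,"ay": 0,"az": 0,"gripper": 1}
  ]
}}

```text
t: 20.87
tcp_pos: [0.5436, -0.0373, 0.0898]
orientation: [0.892, 0.451, 0.001, 0.0]
ft_force: [-0.3, 0.0, -1.8]
gripper_width: 0.0494
grasp_force: 25.0
```

```bash
python3 chk.py w13
```

```text
held n 14924 tool x max 0.0603 y range [-0.0248  0.0237] plate top above tip 0.0067 tilt [-0.1163  0.01  ]
[ 0.54359325 -0.0373243   0.08980125] -36.37206832447437 [-0.29555231  0.0122966  -1.8407239 ]
tcp in base -0.019255448303432312 -0.0013909369860184307
```

Emit:
{"api": "send_rows", "payload": {
  "rows": [
    {"dx": -0.002,"dy": 0,"dz": 0.01,"ax": 0,"ay": 0,"az": 0,"gripper": 1},
    {"dx": 0,"dy": -0.002,"dz": 0.007,"ax": 0,"ay": 0,"az": 0,"gripper": 1},
    {"dx": 0,"dy": 0,"dz": 0,"ax": 0,"ay": 0,"az": 0,"gripper": 1},
    {"dx": 0,"dy": 0,"dz": 0,"ax": 0,"ay": 0,"az": 0,"gripper": 1},
    {"dx": 0,"dy": 0,"dz": 0,"ax": 0,"ay": 0,"az": 0,"gripper": 1}
  ]
}}

```text
t: 21.33
tcp_pos: [0.5422, -0.0377, 0.0849]
orientation: [0.893, 0.451, 0.0, 0.0]
ft_force: [0.5, 0.1, -1.6]
gripper_width: 0.0497
grasp_force: 25.0
```

Emit:
{"api": "send_rows", "payload": {
  "rows": [
    {"dx": 0,"dy": 0,"dz": 0.001,"ax": 0,"ay": 0,"az": 0,"gripper": 1},
    {"dx": 0,"dy": 0,"dz": 0,"ax": 0,"ay": 0,"az": 0,"gripper": 1},
    {"dx": 0,"dy": 0,"dz": 0,"ax": 0,"ay": 0,"az": 0,"gripper": -1},
    {"dx": 0,"dy": 0,"dz": 0,"ax": 0,"ay": 0,"az": 0,"gripper": -1},
    {"dx": 0,"dy": 0,"dz": 0,"ax": 0,"ay": 0,"az": 0,"gripper": -1},
    {"dx": 0,"dy": 0,"dz": 0,"ax": 0,"ay": 0,"az": 0,"gripper": -1},
    {"dx": 0,"dy": 0,"dz": 0,"ax": 0,"ay": 0,"az": 0,"gripper": -1},
    {"dx": 0,"dy": 0,"dz": 0,"ax": 0,"ay": 0,"az": 0,"gripper": -1}
  ]
}}

```text
t: 22.0
tcp_pos: [0.5423, -0.0377, 0.0846]
orientation: [0.893, 0.451, 0.0, 0.0]
ft_force: [-0.4, -0.4, 0.3]
gripper_width: 0.0856
grasp_force: 0.0
```

Emit:
{"api": "send_rows", "payload": {
  "rows": [
    {"dx": 0,"dy": 0,"dz": -0.06,"ax": 0,"ay": 0,"az": 0,"gripper": -1},
    {"dx": 0,"dy": 0,"dz": -0.1,"ax": 0,"ay": 0,"az": 0,"gripper": -1},
    {"dx": 0,"dy": 0,"dz": -0.12,"ax": 0,"ay": 0,"az": 0,"gripper": -1},
    {"dx": 0,"dy": 0,"dz": -0.12,"ax": 0,"ay": 0,"az": 0,"gripper": -1},
    {"dx": 0,"dy": 0,"dz": 0,"ax": 0,"ay": 0,"az": 0,"gripper": -1},
    {"dx": 0,"dy": 0,"dz": 0,"ax": 0,"ay": 0,"az": 0,"gripper": -1}
  ]
}}

```text
t: 22.5
tcp_pos: [0.5434, -0.0378, 0.1863]
orientation: [0.893, 0.451, 0.002, 0.001]
ft_force: [0.2, -0.7, -0.6]
gripper_width: 0.0879
grasp_force: 0.0
```

```bash
python3 - <<'E'
from h import *
pile("w14",.08)
plan([.4967,.0776,.16],-61,6)
E
```

```text
[281. 140.] 1177 ctr [0.5754 0.0082] wh [12.  49.5] ang -36.4 nlip 0 zmed 0.0894 lip off None
[281. 202.] 5909 ctr [ 0.5474 -0.0301] wh [49.6 72.3] ang 53.6 nlip 0 zmed 0.0914 lip off None
[281. 262.] 991 ctr [ 0.5228 -0.0636] wh [12.2 49.6] ang 143.7 nlip 991 zmed 0.1013 lip off 0.0003
22.5 [ 0.54344077 -0.0377761   0.18629906] -36.3909272125094 0.08794192878292727
6 rows dx 0.0309 dy -0.0773 dz 0.0165 az 0.0911 step mm 20.0
```

View pics/w14.png

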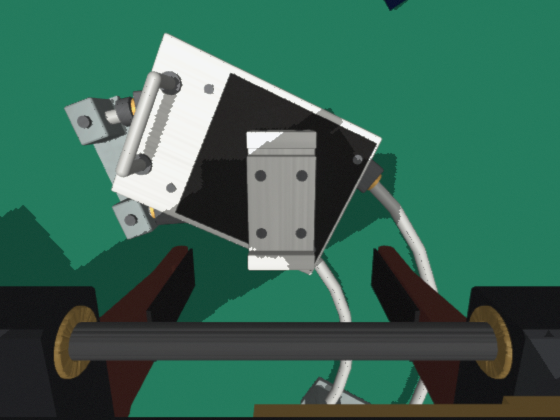

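The pile is neat: top bracket at (281,202), its lip at (281,262), third lip at (281,140), handle at (140,125). Now to the handle.

Emit:
{"api": "send_rows", "payload": {
  "rows": [
    {"dx": 0.0309,"dy": -0.0773,"dz": 0.0165,"ax": 0,"ay": 0,"az": 0.0911,"gripper": -1},
    {"dx": 0.0309,"dy": -0.0773,"dz": 0.0165,"ax": 0,"ay": 0,"az": 0.0911,"gripper": -1},
    {"dx": 0.0309,"dy": -0.0773,"dz": 0.0165,"ax": 0,"ay": 0,"az": 0.0911,"gripper": -1},
    {"dx": 0.0309,"dy": -0.0773,"dz": 0.0165,"ax": 0,"ay": 0,"az": 0.0911,"gripper": -1},
    {"dx": 0.0309,"dy": -0.0773,"dz": 0.0165,"ax": 0,"ay": 0,"az": 0.0911,"gripper": -1},
    {"dx": 0.0309,"dy": -0.0773,"dz": 0.0165,"ax": 0,"ay": 0,"az": 0.0911,"gripper": -1},
    {"dx": 0,"dy": 0,"dz": 0,"ax": 0,"ay": 0,"az": 0,"gripper": -1},
    {"dx": 0,"dy": 0,"dz": 0,"ax": 0,"ay": 0,"az": 0,"gripper": -1},
    {"dx": 0,"dy": 0,"dz": 0,"ax": 0,"ay": 0,"az": 0,"gripper": -1}
  ]
}}

```text
t: 23.3
tcp_pos: [0.4963, 0.0771, 0.1591]
orientation: [0.968, 0.252, -0.001, 0.0]
ft_force: [0.3, -0.8, -0.0]
gripper_width: 0.0878
grasp_force: 0.0
```

```bash
python3 - <<'E'
from h import *
p,d,K,T,s=wsnap("w15");P=cloud(K,T,d);print(s["tcp_pos"],yaw_y(s["orientation"]))
m=(P[...,2]>.077)&(P[...,2]<.09)&(d>0)&(np.hypot(P[...,0]-.4967,P[...,1]-.0776)<.05)
k,l,st,c=cv2.connectedComponentsWithStats(m.astype(np.uint8))
for i in range(1,k):
    if st[i,4]>100:q=P[l==i];h=rect(q[:,:2]);print(c[i].round(),st[i,4],h,q[:,2].max())
plan([.4967,.0776,.061],-61,5)
E
```

```text
[0.4963205  0.07710752 0.15905352] -60.866777603194905
[283. 217.] 1581 (array([0.49691803, 0.07785759]), [9.85860824584961, 81.74824523925781], array([0.87565964, 0.4829288 ], dtype=float32)) 0.08630882935176978
5 rows dx 0.0003 dy -0.0005 dz 0.0787 az 0.0003 step mm 0.0
```

Emit:
{"api": "send_rows", "payload": {
  "rows": [
    {"dx": 0,"dy": -0.0005,"dz": 0.0785,"ax": 0,"ay": 0,"az": 0,"gripper": 0},
    {"dx": 0,"dy": -0.0005,"dz": 0.0785,"ax": 0,"ay": 0,"az": 0,"gripper": 0},
    {"dx": 0,"dy": -0.0005,"dz": 0.0785,"ax": 0,"ay": 0,"az": 0,"gripper": 0},
    {"dx": 0,"dy": -0.0005,"dz": 0.0785,"ax": 0,"ay": 0,"az": 0,"gripper": 0},
    {"dx": 0,"dy": -0.0005,"dz": 0.0785,"ax": 0,"ay": 0,"az": 0,"gripper": 0},
    {"dx": 0,"dy": 0,"dz": 0,"ax": 0,"ay": 0,"az": 0,"gripper": 1},
    {"dx": 0,"dy": 0,"dz": 0,"ax": 0,"ay": 0,"az": 0,"gripper": 1},
    {"dx": 0,"dy": 0,"dz": 0,"ax": 0,"ay": 0,"az": 0,"gripper": 1},
    {"dx": 0,"dy": 0,"dz": 0,"ax": 0,"ay": 0,"az": 0,"gripper": 1},
    {"dx": 0,"dy": 0,"dz": 0,"ax": 0,"ay": 0,"az": 0,"gripper": 1}
  ],
  "squeeze": 10
}}

```text
t: 24.18
tcp_pos: [0.4973, 0.0781, 0.0629]
orientation: [0.968, 0.25, 0.001, 0.0]
ft_force: [-0.6, 0.5, 0.2]
gripper_width: 0.0246
grasp_force: 0.0
```

Emit:
{"api": "send_rows", "payload": {
  "rows": [
    {"dx": 0,"dy": 0,"dz": 0,"ax": 0,"ay": 0,"az": 0,"gripper": 1},
    {"dx": 0,"dy": 0,"dz": 0,"ax": 0,"ay": 0,"az": 0,"gripper": 1},
    {"dx": 0,"dy": 0,"dz": 0,"ax": 0,"ay": 0,"az": 0,"gripper": 1},
    {"dx": 0,"dy": 0,"dz": 0,"ax": 0,"ay": 0,"az": 0,"gripper": 1},
    {"dx": 0,"dy": 0,"dz": 0,"ax": 0,"ay": 0,"az": 0,"gripper": 1},
    {"dx": 0,"dy": 0,"dz": 0,"ax": 0,"ay": 0,"az": 0,"gripper": 1}
  ]
}}

```text
t: 24.68
tcp_pos: [0.4973, 0.0775, 0.0624]
orientation: [0.968, 0.251, 0.001, 0.001]
ft_force: [0.6, -5.9, 2.2]
gripper_width: 0.0097
grasp_force: 10.0
```

```bash
cat > arc.py <<'E'
import sys
from h import *
s=ctrl.get_state();y=yaw_y(s["orientation"])
c=along(along((.4969,.0778),119-180,.114),29-180,.2)
r=s["tcp_pos"][:2]-c;th=np.degrees(np.arctan2(r[1],r[0]));q=58.7-th
print("t",s["t"],"centre",c,"tcp",s["tcp_pos"],"yaw",y,"radius",np.hypot(*r),"joint est",np.radians(q),"yaw err",y-(-61-q),s["gripper_width"],s["grasp_force"],s["ft_force"])
N=int(sys.argv[1]);tot=np.degrees(float(sys.argv[2]))-q
p=along(c,th-tot,.2302);plan([*p,.0613],-61-q-tot,N)
E
python3 arc.py 36 1.21
```

```text
t 24.6833 centre [ 0.37724436 -0.11886857] tcp [0.49727221 0.0774618  0.06239145] yaw -60.9582265238797 radius 0.23011367044579062 joint est 0.0024400168351659413 yaw err 0.18157614271617462 0.00965839173189765 10.004923269152641 [ 0.63118117 -5.89275116  2.23496422]
36 rows dx 0.0148 dy 0.0271 dz 0.0001 az 0.0428 step mm 7.0
```

Emit:
{"api": "send_rows", "payload": {
  "rows": [
    {"dx": 0.0037,"dy": 0.0068,"dz": 0,"ax": 0,"ay": 0,"az": 0.0107,"gripper": 1},
    {"dx": 0.0074,"dy": 0.0136,"dz": 0,"ax": 0,"ay": 0,"az": 0.0214,"gripper": 1},
    {"dx": 0.0111,"dy": 0.0203,"dz": 0,"ax": 0,"ay": 0,"az": 0.0321,"gripper": 1},
    {"dx": 0.0148,"dy": 0.0271,"dz": 0,"ax": 0,"ay": 0,"az": 0.0428,"gripper": 1},
    {"dx": 0.0148,"dy": 0.0271,"dz": 0,"ax": 0,"ay": 0,"az": 0.0428,"gripper": 1},
    {"dx": 0.0148,"dy": 0.0271,"dz": 0,"ax": 0,"ay": 0,"az": 0.0428,"gripper": 1},
    {"dx": 0.0111,"dy": 0.0203,"dz": 0,"ax": 0,"ay": 0,"az": 0.0321,"gripper": 1},
    {"dx": 0.0074,"dy": 0.0136,"dz": 0,"ax": 0,"ay": 0,"az": 0.0214,"gripper": 1},
    {"dx": 0.0037,"dy": 0.0068,"dz": 0,"ax": 0,"ay": 0,"az": 0.0107,"gripper": 1},
    {"dx": 0,"dy": 0,"dz": 0,"ax": 0,"ay": 0,"az": 0,"gripper": 1}
  ]
}}

```text
t: 25.52
tcp_pos: [0.5338, 0.0497, 0.0624]
orientation: [0.988, 0.151, 0.001, 0.0]
ft_force: [-1.2, -2.0, 5.4]
gripper_width: 0.0096
grasp_force: 10.0
```

```bash
python3 arc.py 30 1.21
```

```text
t 25.5167 centre [ 0.37724436 -0.11886857] tcp [0.53380422 0.04970794 0.06236801] yaw -72.57675995061805 radius 0.2300631031720967 joint est 0.2021681282525434 yaw err 0.00662055031222053 0.009637862044225738 9.99914824962616 [-1.20397694 -2.01323247  5.36064883]
30 rows dx 0.0149 dy 0.0271 dz 0.0001 az 0.0428 step mm 7.0
```

Emit:
{"api": "send_rows", "payload": {
  "rows": [
    {"dx": 0.0037,"dy": 0.0068,"dz": 0,"ax": 0,"ay": 0,"az": 0.0107,"gripper": 1},
    {"dx": 0.0074,"dy": 0.0136,"dz": 0,"ax": 0,"ay": 0,"az": 0.0214,"gripper": 1},
    {"dx": 0.0111,"dy": 0.0203,"dz": 0,"ax": 0,"ay": 0,"az": 0.0321,"gripper": 1},
    {"dx": 0.0148,"dy": 0.0271,"dz": 0,"ax": 0,"ay": 0,"az": 0.0428,"gripper": 1},
    {"dx": 0.0148,"dy": 0.0271,"dz": 0,"ax": 0,"ay": 0,"az": 0.0428,"gripper": 1},
    {"dx": 0.0148,"dy": 0.0271,"dz": 0,"ax": 0,"ay": 0,"az": 0.0428,"gripper": 1},
    {"dx": 0.0148,"dy": 0.0271,"dz": 0,"ax": 0,"ay": 0,"az": 0.0428,"gripper": 1},
    {"dx": 0.0148,"dy": 0.0271,"dz": 0,"ax": 0,"ay": 0,"az": 0.0428,"gripper": 1},
    {"dx": 0.0148,"dy": 0.0271,"dz": 0,"ax": 0,"ay": 0,"az": 0.0428,"gripper": 1},
    {"dx": 0.0148,"dy": 0.0271,"dz": 0,"ax": 0,"ay": 0,"az": 0.0428,"gripper": 1}
  ]
}}

```text
t: 26.35
tcp_pos: [0.5747, -0.0008, 0.0624]
orientation: [1.0, 0.009, 0.0, -0.0]
ft_force: [-1.7, 0.5, 5.1]
gripper_width: 0.0097
grasp_force: 10.0
```

Emit:
{"api": "send_rows", "payload": {
  "rows": [
    {"dx": 0.0148,"dy": 0.0271,"dz": 0,"ax": 0,"ay": 0,"az": 0.0428,"gripper": 1},
    {"dx": 0.0148,"dy": 0.0271,"dz": 0,"ax": 0,"ay": 0,"az": 0.0428,"gripper": 1},
    {"dx": 0.0148,"dy": 0.0271,"dz": 0,"ax": 0,"ay": 0,"az": 0.0428,"gripper": 1},
    {"dx": 0.0148,"dy": 0.0271,"dz": 0,"ax": 0,"ay": 0,"az": 0.0428,"gripper": 1},
    {"dx": 0.0148,"dy": 0.0271,"dz": 0,"ax": 0,"ay": 0,"az": 0.0428,"gripper": 1},
    {"dx": 0.0148,"dy": 0.0271,"dz": 0,"ax": 0,"ay": 0,"az": 0.0428,"gripper": 1},
    {"dx": 0.0148,"dy": 0.0271,"dz": 0,"ax": 0,"ay": 0,"az": 0.0428,"gripper": 1},
    {"dx": 0.0148,"dy": 0.0271,"dz": 0,"ax": 0,"ay": 0,"az": 0.0428,"gripper": 1},
    {"dx": 0.0148,"dy": 0.0271,"dz": 0,"ax": 0,"ay": 0,"az": 0.0428,"gripper": 1},
    {"dx": 0.0148,"dy": 0.0271,"dz": 0,"ax": 0,"ay": 0,"az": 0.0428,"gripper": 1}
  ]
}}

```text
t: 27.18
tcp_pos: [0.6027, -0.0728, 0.0624]
orientation: [0.987, -0.159, 0.001, -0.0]
ft_force: [1.9, 2.3, 5.6]
gripper_width: 0.0094
grasp_force: 10.0
```

```bash
python3 arc.py 12 1.2
```

```text
t 27.1833 centre [ 0.37724436 -0.11886857] tcp [ 0.6027098  -0.07280232  0.06239169] yaw -108.29655732596493 radius 0.23012336812734238 joint est 0.8229659450604262 yaw err -0.14408199100732588 0.00938739904701597 10.00020146369934 [1.93564097 2.25718233 5.57838142]
12 rows dx 0.0140 dy 0.0253 dz 0.0004 az 0.0397 step mm 7.0
```

Emit:
{"api": "send_rows", "payload": {
  "rows": [
    {"dx": 0.0148,"dy": 0.0271,"dz": 0,"ax": 0,"ay": 0,"az": 0.0428,"gripper": 1},
    {"dx": 0.0148,"dy": 0.0271,"dz": 0,"ax": 0,"ay": 0,"az": 0.0428,"gripper": 1},
    {"dx": 0.0148,"dy": 0.0271,"dz": 0,"ax": 0,"ay": 0,"az": 0.0428,"gripper": 1},
    {"dx": 0.0148,"dy": 0.0271,"dz": 0,"ax": 0,"ay": 0,"az": 0.0428,"gripper": 1},
    {"dx": 0.0148,"dy": 0.0271,"dz": 0,"ax": 0,"ay": 0,"az": 0.0428,"gripper": 1},
    {"dx": 0.0148,"dy": 0.0271,"dz": 0,"ax": 0,"ay": 0,"az": 0.0428,"gripper": 1},
    {"dx": 0.0148,"dy": 0.0271,"dz": 0,"ax": 0,"ay": 0,"az": 0.0428,"gripper": 1},
    {"dx": 0.0148,"dy": 0.0271,"dz": 0,"ax": 0,"ay": 0,"az": 0.0428,"gripper": 1}
  ]
}}

```text
t: 27.85
tcp_pos: [0.607, -0.1347, 0.0624]
orientation: [0.957, -0.29, 0.001, -0.0]
ft_force: [2.8, 1.5, 5.3]
gripper_width: 0.01
grasp_force: 10.0
```

Emit:
{"api": "send_rows", "payload": {
  "rows": [
    {"dx": 0.0118,"dy": 0.0217,"dz": 0,"ax": 0,"ay": 0,"az": 0.0342,"gripper": 1},
    {"dx": 0.0089,"dy": 0.0163,"dz": 0,"ax": 0,"ay": 0,"az": 0.0257,"gripper": 1},
    {"dx": 0.0074,"dy": 0.0136,"dz": 0,"ax": 0,"ay": 0,"az": 0.0214,"gripper": 1},
    {"dx": 0.0059,"dy": 0.0108,"dz": 0,"ax": 0,"ay": 0,"az": 0.0171,"gripper": 1},
    {"dx": 0.0044,"dy": 0.0081,"dz": 0,"ax": 0,"ay": 0,"az": 0.0128,"gripper": 1},
    {"dx": 0.003,"dy": 0.0054,"dz": 0,"ax": 0,"ay": 0,"az": 0.0086,"gripper": 1},
    {"dx": 0.0015,"dy": 0.0027,"dz": 0,"ax": 0,"ay": 0,"az": 0.0043,"gripper": 1},
    {"dx": 0,"dy": 0,"dz": 0,"ax": 0,"ay": 0,"az": 0,"gripper": 1},
    {"dx": 0,"dy": 0,"dz": 0,"ax": 0,"ay": 0,"az": 0,"gripper": 1}
  ]
}}

```text
t: 28.6
tcp_pos: [0.6043, -0.157, 0.0624]
orientation: [0.942, -0.335, 0.002, 0.0]
ft_force: [4.9, -2.1, 5.1]
gripper_width: 0.0097
grasp_force: 10.0
```

```bash
python3 arc.py 2 1.2
```

```text
t 28.6 centre [ 0.37724436 -0.11886857] tcp [ 0.6043268  -0.15703069  0.06237978] yaw -129.20218894839968 radius 0.23026677056964845 joint est 1.1910064968105063 yaw err 0.03745669150367803 0.009720349223135562 9.998307824134827 [ 4.85610085 -2.08744535  5.11302601]
2 rows dx 0.0019 dy 0.0037 dz 0.0022 az 0.0061 step mm 1.0
```

Emit:
{"api": "send_rows", "payload": {
  "rows": [
    {"dx": 0.0015,"dy": 0.003,"dz": 0,"ax": 0,"ay": 0,"az": 0.0045,"gripper": 1},
    {"dx": 0.001,"dy": 0.002,"dz": 0,"ax": 0,"ay": 0,"az": 0.003,"gripper": 1},
    {"dx": 0,"dy": 0,"dz": 0,"ax": 0,"ay": 0,"az": 0,"gripper": 1},
    {"dx": 0,"dy": 0,"dz": 0,"ax": 0,"ay": 0,"az": 0,"gripper": 1},
    {"dx": 0,"dy": 0,"dz": 0,"ax": 0,"ay": 0,"az": 0,"gripper": 0},
    {"dx": 0,"dy": 0,"dz": 0,"ax": 0,"ay": 0,"az": 0,"gripper": 0},
    {"dx": 0,"dy": 0,"dz": 0,"ax": 0,"ay": 0,"az": 0,"gripper": 0},
    {"dx": 0,"dy": 0,"dz": 0,"ax": 0,"ay": 0,"az": 0,"gripper": 0},
    {"dx": 0,"dy": 0,"dz": 0,"ax": 0,"ay": 0,"az": 0,"gripper": 0},
    {"dx": 0,"dy": 0,"dz": 0,"ax": 0,"ay": 0,"az": 0,"gripper": 0}
  ]
}}

```text
t: 29.43
tcp_pos: [0.6021, -0.1576, 0.0613]
orientation: [0.941, -0.338, -0.0, 0.0]
ft_force: [1.3, -0.0, -0.2]
gripper_width: 0.0432
grasp_force: 0.0
```

Emit:
{"api": "send_rows", "payload": {
  "rows": [
    {"dx": 0,"dy": 0,"dz": -0.05,"ax": 0,"ay": 0,"az": 0,"gripper": 0},
    {"dx": 0,"dy": 0,"dz": -0.08,"ax": 0,"ay": 0,"az": 0,"gripper": 0},
    {"dx": 0,"dy": 0,"dz": -0.12,"ax": 0,"ay": 0,"az": 0,"gripper": 0},
    {"dx": 0,"dy": 0,"dz": -0.15,"ax": 0,"ay": 0,"az": 0,"gripper": 0},
    {"dx": 0,"dy": 0,"dz": -0.15,"ax": 0,"ay": 0,"az": 0,"gripper": 0},
    {"dx": 0,"dy": 0,"dz": -0.15,"ax": 0,"ay": 0,"az": 0,"gripper": 0},
    {"dx": 0,"dy": 0,"dz": -0.15,"ax": 0,"ay": 0,"az": 0,"gripper": 0},
    {"dx": 0,"dy": 0,"dz": -0.08,"ax": 0,"ay": 0,"az": 0,"gripper": 0},
    {"dx": 0,"dy": 0,"dz": 0,"ax": 0,"ay": 0,"az": 0,"gripper": 0},
    {"dx": 0,"dy": 0,"dz": 0,"ax": 0,"ay": 0,"az": 0,"gripper": 0}
  ]
}}

```text
t: 30.27
tcp_pos: [0.603, -0.1578, 0.2963]
orientation: [0.941, -0.338, 0.002, -0.0]
ft_force: [0.8, -0.8, -0.9]
gripper_width: 0.0437
grasp_force: 0.0
```

```bash
python3 - <<'E'
from h import *
p,d,K,T,s=wsnap("w16");P=cloud(K,T,d);print(s["t"],s["tcp_pos"],s["gripper_width"])
near=np.hypot(P[...,0]-.531,P[...,1]+.247)<.08
for lo,hi in [(.0835,.0945),(.096,.106),(.086,.0905)]:
    m=near&(P[...,2]>lo)&(P[...,2]<hi)
    if m.sum()>50: h=rect(P[m][:,:2]);print(lo,m.sum(),h[0].round(4),np.round(h[1],1),np.degrees(np.arctan2(h[2][1],h[2][0])))
m=(P[...,2]>.077)&(P[...,2]<.088)&(np.hypot(P[...,0]-.604,P[...,1]+.158)<.05)&(d>0)
h=rect(P[m][:,:2]);print("handle",m.sum(),h,"angle",np.degrees(np.arctan2(h[2][1],h[2][0])))
E
```

```text
30.2667 [ 0.60299479 -0.15775919  0.29633628] 0.043707226625820494
0.0835 3998 [ 0.5259 -0.2447] [ 50.6 101.3] -15.093045
0.096 598 [ 0.4823 -0.2333] [13.  49.8] 74.86968
0.086 1198 [ 0.526 -0.245] [ 50.7 100.4] -14.656013
handle 719 (array([ 0.60400262, -0.15692447]), [9.947052955627441, 81.7701416015625], array([ 0.77387214, -0.6333419 ], dtype=float32)) angle -39.29711
```

View pics/w16.png

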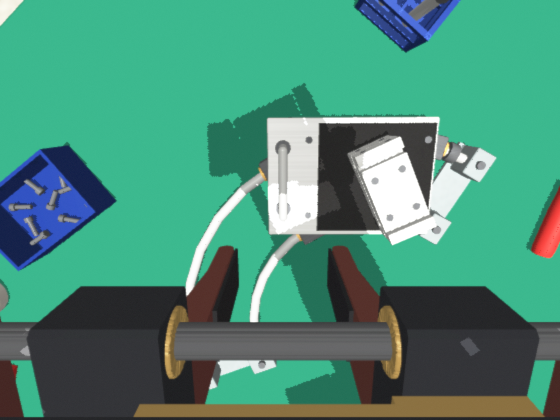

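The carriage is at about 1.19 rad, past the 1.16 needed. The pile is still neat and square: lips near (380,150), plate near (400,200), handle at (283,180). The gripper is clear. Handing in.

```bash
python3 -c "
from bench import ctrl
print(ctrl.close_job())"
```

```text
the job is handed in; nothing more can be done
None
```

Job handed in at about 30 s: the three brackets are piled with alternating lips, the carriage is at the far stop (about 1.19 rad by camera) with the pile still neat, and the gripper is clear; the hand-in returned no verdict.

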